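# Run in the gear motors on the test bench

### The arm

A 6-joint arm with a two-finger parallel gripper is mounted at the origin on the work surface. World frame = base frame: x ahead of the robot, y to its left, z up, the work surface at z = 0. Lengths are in m, angles in rad, forces in N, time in s.
With the tool pointing down it reaches from about 0.35 to 0.775 m from the base axis. Payload 5.5 kg.
Tool frame: the origin (TCP) lies at the very end of the fingers, on their centre line; the grasp point (between the pads) lies 19 mm behind it; x points along the fingers, y is the direction in which the jaws open and shut, and the axes are right-handed (so a half turn about x gives the same grasp; the last joint's range is limited). The gripper opens to 85 mm and grips with 20 to 120 N. Pads are 22 mm wide; open, the fingers measure 114 mm over their backs; the gripper's body (76 mm by 85 mm) begins 54 mm behind the grasp point. The pads swing forward as they close: fully open they stand 13 mm farther back than shut.
Start: joints at [1.162, 0.313, 0.046, 1.304, 0, 1.431], TCP at [0.153, 0.554, 0.231] pointing down, gripper open.
Joint ranges: [-2.76, 2.76], [-0.86, 1.69], [-1.03, 1.26], [-2.2, 2.34], [-1.47, 1.5], [-3.14, 3.14]. Speed limits (rad/s): [2.57, 2.57, 3.14, 3.14, 3.14, 3.14].

### API

Orientations are given as a 3x3 rotation matrix whose columns are the frame's x, y, z axes.
In Python, from plant import arm gives the robot as it stands.
- The arm moves only by the tool carry_out, never from a script. Its argument "plan" is one flat list of numbers, 5 for each row, row after row: the closure in counts, from 0 (fully open) to 255 (shut), then the shift along the tool's x, y, z in mm, then the turn about the tool's x in degrees. A call has 1 to 10 rows; each row shifts and turns the pose as measured when the row begins, along the tool's axes as they then stand; what a row does not reach is not made up. A row lasts 1/12 s, in which the tool goes at most 41.7 mm and 7.16 degrees, less where a joint would pass 70% of its speed; a pose out of reach is approached as far as the arm can. A call is refused whole if a number of a shift passes 41.7 or a number of a turn 7.16, either way. A call with a gripper value outside its range is refused whole. The fingers move at their own pace and stop on an object; "newtons" is the grip in N (left out, the last holds). Time passes only in rows, so rows that do not move let the fingers close. It gives the time, the measured TCP pose, the force and the opening at its end, in the units of the state.
- arm.read_state(): the state, without advancing time (a new reading comes with each control period).
- arm.read_camera(name): name is "scene" or "side" or "wrist"; returns a dict with "frame" (420x560x3 uint8, red, green, blue), "mtx" (3x3 intrinsics, pixels), "D" ([k1, k2, p1, p2, k3] as OpenCV has them; the pictures are not rectified), "R" (3x3) and "t" (3): a world point X has camera coordinates R X + t. Camera axes: x right, y down, z forward; pixel columns grow to the right and rows downward; lengths in m; the calibration is good to about 2 mm. A picture is of the moment at which its call begins. There is no depth.
- arm.hand_in(): hands the job in, once; it reports no verdict.
The state is a dict: "time": time; "joints": joint angles; "dq": joint speeds; "joint_efforts": joint torques, N m; "position": TCP position; "orientation": TCP orientation; "force": force on the tool from outside, world axes, zero at the start; "moment": the same for the moment, N m; "finger_gap": opening from 0.0 (shut) to 1.0 (fully open).
Only numpy, scipy, OpenCV 4.12 (cv2) and the standard library are available. Lean on these libraries where they do the work, as an engineer would, in place of code of your own. Each camera call takes 0.05 s, during which the arm holds its last target.

### The job

Run in the yellow gear motors on the test bench: with the power still off, lay every motor that is on the table shaft up in a nest of its own, and pull the throttle slider fully back to zero. Then click the red power knob over to ON, slide the throttle up to the orange pointer, let the motors run there for about ten seconds, and slide it fully back to zero before you click the power off again. Leave all the motors in their nests to cool and both controls released, and do not disturb the block robot, the tape roll or the screwdriver.

Things in the scene. Friction and masses are not known exactly. Their poses are not given: they have to be found in the camera images.
- bench: run-in bench, fixed: white box 220 mm deep (x), 280 mm wide (y), deck 40 mm above the table. Origin: centre of its underside; x points away from the operator (controls on the -x side, nests on the +x side), y to the operator's left, z up. The power knob is 77 mm left (+y) of the throttle's zero end.
- nest1 (a point): floor centre of the leftmost (+y) of four alike teal nests, 40 mm above the table. A nest is a pocket 71 mm long (this frame's x) by 27 mm (y) between four corner walls 10 mm high; its sides are open over the middle 45 mm, for the fingers. Nests are 62 mm apart. A motor lies in it shaft up along x, either end first, its origin then at this point.
- nest2 (a point): the same point of nest 2 of 4, counted from the left (+y); nest and frame as nest1.
- nest3 (a point): the same point of nest 3 of 4, counted from the left (+y); nest and frame as nest1.
- nest4 (a point): the same point of nest 4 of 4, counted from the left (+y); nest and frame as nest1.
- throttle (a joint): travel of the throttle slider in m: 0 is zero (its left end, +y of the bench, red mark), 0.1 fully up (its right end, -y of the bench). It slides along the bench's -y, has a stop at each end, about 1.5 N of friction, and stays where it is left.
- throttle_top (a point): top centre of the throttle's black cap, 26 mm above the deck. The cap is 16 mm long along the track (y), 24 mm wide (x) and 24 mm high, with a white line across its top; it can be pinched either way or pushed.
- power (a joint): angle of the power knob in rad: 0 is OFF (white line at the red dot), 1.05 is ON (white line at the green dot); it grows clockwise seen from above. A spring detent holds it at either end; about 0.1 N m takes it over the hump halfway (0.52), past which it snaps over.
- power_grip (a point): top centre of the power knob, on its axis, 33 mm above the deck. Its red grip bar is 42 mm long, 13 mm thick and 25 mm high, on a round black skirt 44 mm across, whose top is 8 mm above the deck. This frame turns with the knob: x along the bar, white line at the -x end.
- pointer: orange set pointer fixed on the deck beside the throttle track, on the operator's side, 16 x 12 mm, 3 mm thick, its tip towards the track. Origin: on its middle line, on the deck; axes as the bench's. The throttle is at the pointer when the cap's white line is in line with the tip: both have the same y in the bench's frame.
- motor1: small gear motor, 66 x 22 x 19 mm high, about 35 g: yellow gearbox over 46 mm of its length, flat sides; round steel can, 19 mm across, at the +x end; white shaft 5 mm thick standing 9 mm up from the top near the -x end. Starts on the table, shaft up. Origin: centre of its underside (grip it there, across its width); x along its length, z out of its top. May be absent. All are alike.
- motor2: small gear motor, 66 x 22 x 19 mm high, about 35 g: yellow gearbox over 46 mm of its length, flat sides; round steel can, 19 mm across, at the +x end; white shaft 5 mm thick standing 9 mm up from the top near the -x end. Starts on the table, shaft up. Origin: centre of its underside (grip it there, across its width); x along its length, z out of its top. May be absent. All are alike.
- motor3: small gear motor, 66 x 22 x 19 mm high, about 35 g: yellow gearbox over 46 mm of its length, flat sides; round steel can, 19 mm across, at the +x end; white shaft 5 mm thick standing 9 mm up from the top near the -x end. Starts on the table, shaft up. Origin: centre of its underside (grip it there, across its width); x along its length, z out of its top. May be absent. All are alike.
- motor4: small gear motor, 66 x 22 x 19 mm high, about 35 g: yellow gearbox over 46 mm of its length, flat sides; round steel can, 19 mm across, at the +x end; white shaft 5 mm thick standing 9 mm up from the top near the -x end. Starts on the table, shaft up. Origin: centre of its underside (grip it there, across its width); x along its length, z out of its top. May be absent. All are alike.
- block_robot: bystander: robot built of grey and teal plastic blocks, about 65 x 80 mm and 115 mm high. Origin: centre of its underside.
- tape_roll: bystander: roll of cream tape lying flat, 96 mm across, 24 mm high. Origin: centre of its underside.
- screwdriver: bystander: screwdriver with a blue handle lying flat, 170 mm long. Origin: its middle, on the table; x along it.
Not all that is in view belongs to the job. What is shaped like the motor2 but pink or purple is not meant. Leave any black or green look-alike of the motor1 alone.

How it is judged:
By the outcome, as a careful person would: the job done as asked, in the order asked, and still so for the second after the job is handed in, with the robot touching nothing.
Of motor1, motor2, motor3, motor4 only 3 to 4 are there at a start; the rules pass over those that are not, and their reading is None.
At some moment in a run one of motor1, motor2, motor3, motor4 may be knocked a few centimetres aside while the robot is not near it.
It also fails if it takes over 208 s, if anything falls off the work surface, if the arm or the gripper's body presses on something with over 40 N, if the wrist force passes 120 N, or if a joint passes its speed limit or range.

## Working session

There is one attempt and no reset: what is moved stays moved. The work goes in short steps, Python scripts to look and compute and a tool call to move; the robot and the scene stay as the last step left them, time stands still between calls to the robot, and variables do not carry over. Pictures are saved under pics/ and viewed, and the job is handed in when it is done.

Besides the shell and the picture viewer there is one more tool, called after "Request:" as name(argument=value, ...) on one line, values as JSON. carry_out: Moves the arm, as the interface text tells. Its arguments: {"type":"object","properties":{"plan":{"type":"array"},"newtons":{"type":"number"}},"required":["plan"]}

```bash
ls; mkdir -p pics; python3 - <<'E'
from plant import arm
import cv2,json
s=arm.read_state(); print(s)
for n in ("scene","side","wrist"):
    c=arm.read_camera(n); cv2.imwrite(f"pics/{n}0.png",c["frame"][:,:,::-1]); print(n,c["mtx"].tolist(),c["D"],c["R"].tolist(),c["t"])
E
```

```text
pics
{'time': 0.0, 'joints': array([ 1.16239149e+00,  3.14003050e-01,  4.49554291e-02,  1.30356009e+00,
       -8.54494436e-06,  1.43120216e+00]), 'dq': array([ 0.0009017 ,  0.00133862, -0.00033198, -0.00128189,  0.00023846,
        0.00054789]), 'joint_efforts': array([ 2.36261272e-03, -4.80629826e+01,  2.98529792e+01,  1.94323983e-02,
       -2.34285053e-04,  9.48151211e-06]), 'position': array([0.15251718, 0.5538794 , 0.23039771]), 'orientation': array([[-7.11539543e-04,  2.65584355e-01,  9.64087363e-01],
       [-1.66579672e-03,  9.64085955e-01, -2.65585197e-01],
       [-9.99998359e-01, -1.79494794e-03, -2.43575731e-04]]), 'force': array([ 0.20167827, -0.43911257,  0.43581939]), 'moment': array([ 0.0464337 , -0.01506074,  0.02776119]), 'finger_gap': 1.0025393211037512}
scene [[393.2046950495354, 0.0, 276.39891490646346], [0.0, 393.2046950495354, 204.98384525368502], [0.0, 0.0, 1.0]] [-0.07108848  0.          0.          0.          0.        ] [[0.8516035568505814, 0.5238651520680261, 0.01834896204647126], [0.41552071927434736, -0.6533100245026457, -0.6328732446059652], [-0.3195
[... 208 characters left out ...]
 [-0.11743127  0.          0.          0.          0.        ] [[-0.8552544250066572, -0.5179463442202557, 0.016475831250790454], [-0.41449959146662474, 0.6646652169808952, -0.6216190457263522], [0.3110144002784009, -0.5384716648484038, -0.7831464160518482]] [0.52205919 0.20499092 1.22427826]
wrist [[376.31360789106367, 0.0, 278.0690079960968], [0.0, 376.31360789106367, 209.4620359706518], [0.0, 0.0, 1.0]] [0.02400061 0.         0.         0.         0.        ] [[0.26591409749400746, 0.9639951576861169, -0.0017403194150394556], [0.9216859155043934, -0.25371346024445207, 0.2934698506688809], [0.2824619725109488, -0.07964179837563728, -0.955966745256716]] [-0.57389418 -0.03807215  0.37984804]
```

View pics/scene0.png

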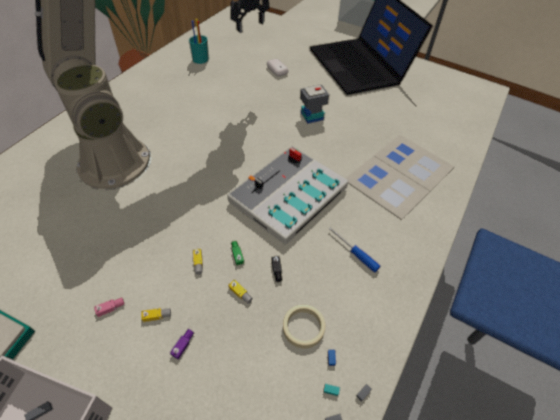

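View pics/side0.png

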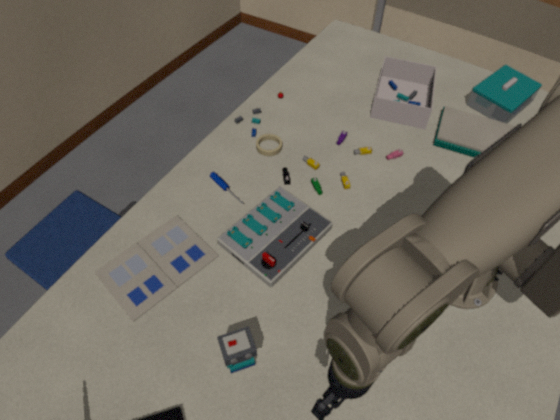

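View pics/wrist0.png

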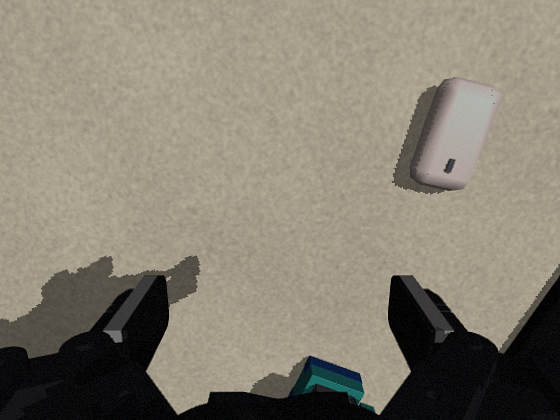

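Yellow candidates in scene: (198,260), (240,291), (156,314). Look-alikes to leave alone: green (237,252), black (277,267), pink (109,306), purple (182,343). Checking with close crops next.

```bash
python3 - <<'E'
import cv2
for n,(x,y,w,h),k in (("scene",(90,225,200,140),4),("scene",(220,140,140,100),5.6),("side",(210,130,200,150),4)):
    im=cv2.imread(f"pics/{n}0.png")[y:y+h,x:x+w]
    im=cv2.resize(im,None,fx=k,fy=k,interpolation=cv2.INTER_CUBIC); cv2.imwrite(f"pics/crop_{n}_{x}.png",im)
E
cat > h.py <<'E'
import numpy as np,cv2
from plant import arm
def ray(c,uv):
    p=cv2.undistortPoints(np.array([[uv]],float),c["mtx"],np.array(c["D"]))[0,0]
    R=np.array(c["R"]);t=np.array(c["t"]); o=-R.T@t; d=R.T@np.array([p[0],p[1],1]); return o,d
def pix(c,uv,z):
    o,d=ray(c,uv); return o+d*(z-o[2])/d[2]
def proj(c,X):
    R=np.array(c["R"]);r,_=cv2.Rodrigues(R)
    return cv2.projectPoints(np.array(X,float).reshape(-1,1,3),r,np.array(c["t"]),np.array(c["mtx"]),np.array(c["D"]))[0].reshape(-1,2)
E
```

```text
(no output)
```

View pics/crop_scene_90.png

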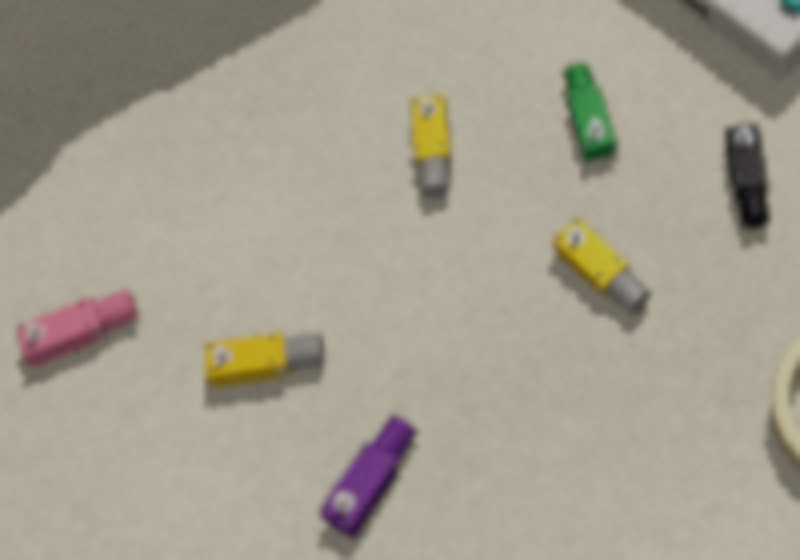

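View pics/crop_scene_220.png

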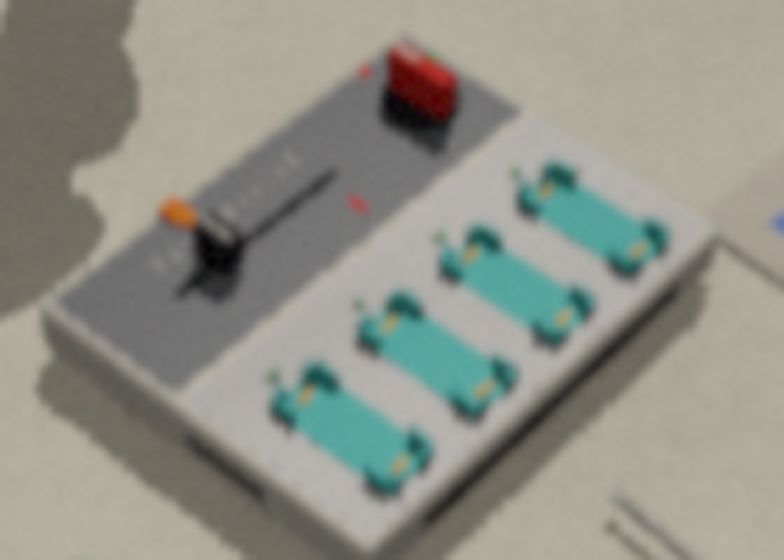

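View pics/crop_side_210.png

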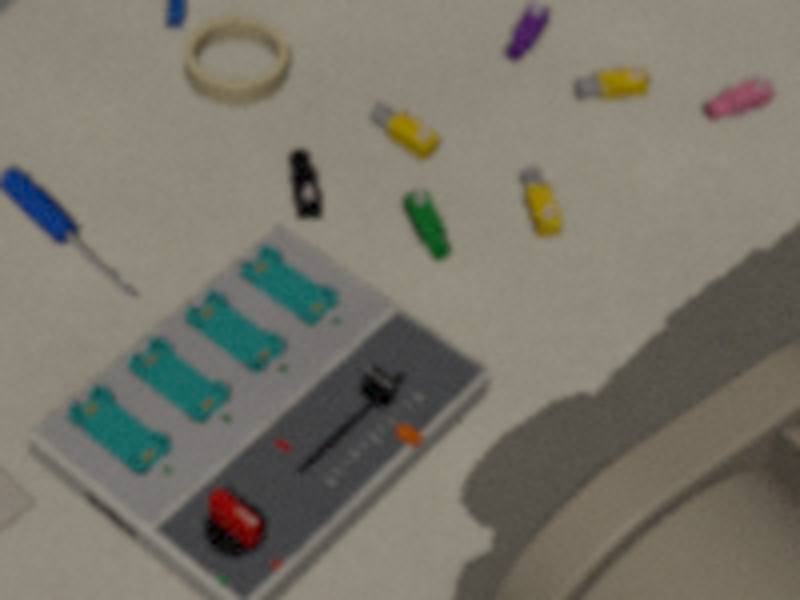

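```bash
python3 - <<'E'
from h import *
sc=arm.read_camera("scene"); sd=arm.read_camera("side")
import cv2
print(arm.read_state()["time"])
def S(x,y,z): return pix(sc,(220+x/5.6,140+y/5.6),z)
def M(x,y,z): return pix(sc,(90+x/4,225+y/4),z)
def D(x,y,z): return pix(sd,(210+x/4,130+y/4),z)
f=lambda a:np.round(a[:2]*1000,1)
print("bench corners scene",[f(S(*p,.04)) for p in ((404,38),(718,232),(362,552),(48,305))])
print("side",[f(D(*p,.04)) for p in ((242,597),(32,437),(280,228),(487,370))])
print("pointer",f(S(178,213,.042)),f(D(408,434,.042)))
print("cap top",f(S(222,225,.066)),f(D(383,374,.066)))
print("knob",f(S(424,75,.073)),f(D(238,512,.073)))
for a,b in (((427,97),(434,190)),((568,232),(637,297)),((207,361),(322,352))): print("motor scene",f(M(*a,.019)),f(M(*b,.014)))
for a,b in (((549,232),(530,172)),((428,147),(380,109)),((648,79),(578,89))): print("motor side",f(D(*a,.012)),f(D(*b,.012)))
print("tape",f(pix(sc,(304,326),.02)),"scr",f(pix(sc,(330,231),0)),f(pix(sc,(378,268),.0)))
print("others",f(M(590,110,.01)),f(M(747,175,.01)),f(M(75,325,.01)),f(M(368,475,.01)))
E
```

```text
0.25
bench corners scene [array([456.3, 321.9]), array([665.8, 282.7]), array([612.7,  14.4]), array([405.6,  58. ])]
side [array([457. , 322.7]), array([658.1, 292.5]), array([609.4,  23.9]), array([402.2,  61.8])]
pointer [426.2 142.9] [424.6 145.7]
cap top [462.2 129.5] [459.6 123.9]
knob [496.3 270.6] [484.7 283.4]
motor scene [ 433.6 -121.2] [ 477.2 -169.9]
motor scene [ 565.4 -151.2] [ 622.6 -162.3]
motor scene [ 439.7 -329.1] [ 489.1 -288. ]
motor side [ 429.8 -112. ] [ 473.3 -164.7]
motor side [ 561.5 -143.8] [ 619.4 -161.9]
motor side [ 432.8 -325.5] [ 481.3 -279.2]
tape [ 764.6 -153.7] scr [691.4 125.8] [847.8  87.7]
others [523.2 -69.1] [633.1 -55.9] [ 354.  -353.4] [ 556.2 -328.7]
```

```bash
cat >> h.py <<'E'
def totool(target,s=None):
    s=s or arm.read_state(); return s["orientation"].T@(np.array(target)-s["position"])*1000
def yaw(s): 
    z=s["orientation"][:,2]; return np.degrees(np.arctan2(z[1],z[0]))
E
python3 - <<'E'
from h import *
c=arm.read_camera("wrist");s=arm.read_state();O=s["orientation"]
o,_=ray(c,(280,210)); print("cam in tool mm",O.T@(o-s["position"])*1000)
for uv in ((280,210),(280,0),(280,400),(0,0),(0,210),(560,210)):
    print(uv,O.T@(pix(c,uv,0)-s["position"])*1000)
print(totool([.40,-.15,.25],s),totool([.42,.16,.28],s),yaw(s))
E
```

```text
cam in tool mm [-142.66141489   -0.25521914  -74.87020608]
(280, 210) [230.99630322   1.56640243  40.50153905]
(280, 0) [ 231.01170403    1.32591394 -153.25217057]
(280, 400) [230.97701803   1.83783295 283.32901593]
(0, 0) [ 231.14478924 -243.10747835 -151.36408442]
(0, 210) [ 231.15303121 -285.96673795   40.48269095]
(560, 210) [230.83988418 288.53489627  40.50540554]
[ -18.69895    -613.25980817  425.4828956 ] [ -48.85977547 -309.09807993  362.42762083] -15.402339892908952
```

Request:
carry_out(plan=[0, -3.5, -19, 35, -0.5, 0, -3.5, -19, 35, -0.5, 0, -3.5, -19, 35, -0.5, 0, -3.5, -19, 35, -0.5, 0, -3.5, -19, 35, -0.5, 0, -3.5, -19, 35, -0.5, 0, -3.5, -19, 35, -0.5, 0, -3.5, -19, 35, -0.5, 0, -3.5, -19, 35, -0.5, 0, -3.5, -19, 35, -0.2])

```text
time: 1.13
position: [0.4565, 0.2863, 0.2654]
orientation: [[-0.001, 0.164, 0.986], [0.001, 0.986, -0.164], [-1.0, 0.001, -0.001]]
force: [0.1, 1.0, -0.6]
finger_gap: 1.002
```

Request:
carry_out(plan=[0, -3.5, -19, 35, 0, 0, -3.5, -19, 35, 0, 0, -3.5, -19, 35, 0, 0, -3.5, -19, 35, 0, 0, 0, 0, 0, 0, 0, 0, 0, 0, 0])

```text
time: 1.63
position: [0.5928, 0.1761, 0.2788]
orientation: [[0.002, 0.174, 0.985], [0.0, 0.985, -0.174], [-1.0, 0.001, 0.002]]
force: [-0.7, 0.1, 0.5]
finger_gap: 0.999
```

```bash
python3 - <<'E'
from h import *
c=arm.read_camera("wrist");s=arm.read_state();print(s["time"],s["position"],yaw(s))
cv2.imwrite("pics/w1.png",c["frame"][:,:,::-1]); np.save("c1.npy",c,allow_pickle=True)
cv2.imwrite("pics/w1b.png",cv2.resize(c["frame"][:,:,::-1],(800,600),interpolation=cv2.INTER_CUBIC))
E
```

```text
1.6833 [0.59276728 0.17602569 0.27855651] -10.012503738004394
```

View pics/w1b.png

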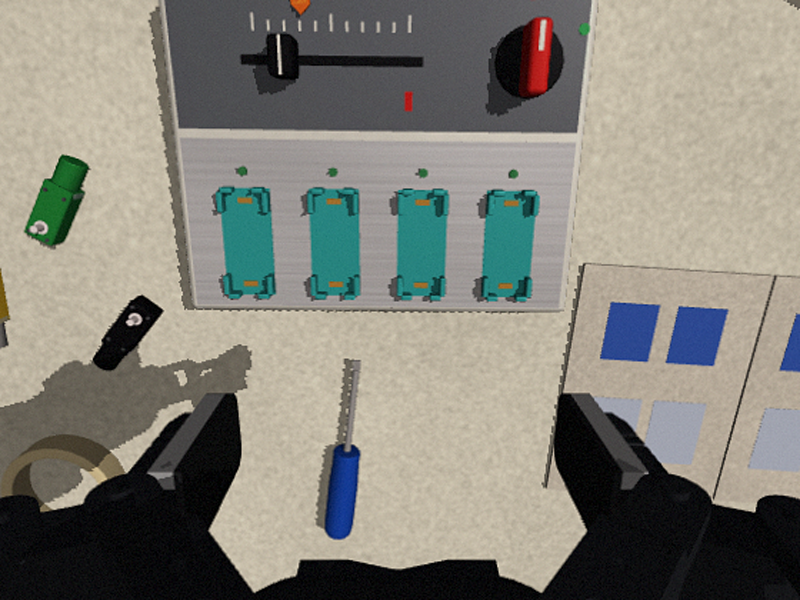

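```bash
python3 - <<'E'
import cv2
im=cv2.imread("pics/w1.png")
for n,(x,y,w,h),k in (("n",(135,115,255,105),3.1),("k",(150,0,280,80),2.85)):
    cv2.imwrite(f"pics/w1{n}.png",cv2.resize(im[y:y+h,x:x+w],None,fx=k,fy=k,interpolation=cv2.INTER_CUBIC))
E
```

```text
(no output)
```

View pics/w1n.png

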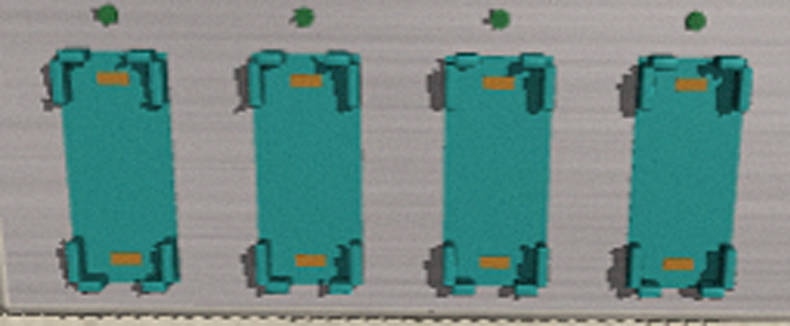

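View pics/w1k.png

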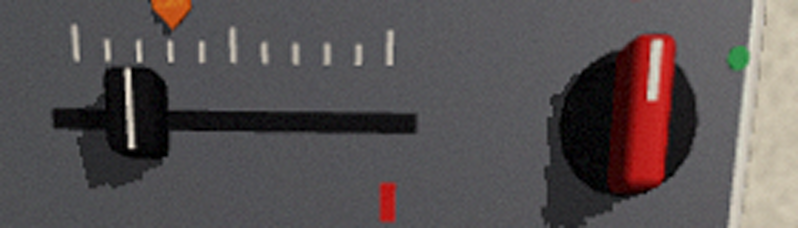

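```bash
python3 - <<'E'
from h import *
c=np.load("c1.npy",allow_pickle=True).item()
N=lambda x,y,z:pix(c,(135+(x+.5)/3.1-.5,115+(y+.5)/3.1-.5),z)
K=lambda x,y,z:pix(c,(150+(x+.5)/2.85-.5,(y+.5)/2.85-.5),z)
P=[]
for a,b in (((691,85),(678,264)),((498,84),(494,263)),((306,81),(311,261)),((112,78),(126,260))):
    A=N(*a,.04);B=N(*b,.04);P.append((A+B)/2); d=B-A
    print("nest",P[-1][:2]*1000,"len",np.linalg.norm(d)*1000,"ang",np.degrees(np.arctan2(d[1],d[0])))
P=np.array(P); d=P[0]-P[3]; print("pitch",np.linalg.norm(d)/3,"xang",np.degrees(np.arctan2(d[1],d[0]))-90)
# fit
a=np.arctan2(d[1],d[0])-np.pi/2; ex=np.array([np.cos(a),np.sin(a)]);ey=np.array([-ex[1],ex[0]])
m=P.mean(0)[:2]
def B(X): X=X[:2]-m; return np.round(np.array([X@ex,X@ey])*1000,1)
print("mid",m,"ang",np.degrees(a))
print("pointer",B(K(170,31,.043)),B(K(170,0,.043)))
print("cap line",B(K(127,68,.066)),B(K(132,150,.066)),"cap top L/R edges",B(K(107,90,.066)))
print("track ends",B(K(53,118,.04)),B(K(416,123,.04)),"redmark",B(K(388,202,.04)))
print("ticks0,10",B(K(75,45,.04)),B(K(390,48,.04)))
print("skirt",B(K(628,122,.048)),"line",B(K(657,40,.073)),B(K(653,100,.073)),"green",B(K(739,57,.04)))
print("bar top end corners",[B(K(*p,.073)) for p in ((640,36),(674,38),(668,190))])
E
```

```text
nest [608.6865585  253.86504091] len 60.18500488677909 ang -10.608717668254018
nest [597.41769051 192.43667848] len 60.207113398118835 ang -10.550503472231375
nest [585.76684174 131.40913948] len 60.44309914590616 ang -10.481506911267223
nest [574.26838824  69.92474809] len 60.954290572624274 ang -10.501416920134446
pitch 0.06237756164260405 xang -10.59839897091166
mid [0.59153487 0.1619089 ] ang -10.59839897091166
pointer [-146.1  -49.2] [-154.7  -48.8]
cap line [-131.9  -58.7] [-109.3  -58.6] cap top L/R edges [-125.8  -65.1]
track ends [-120.9  -88.9] [-120.9   29.2] redmark [-96.7  20.5]
ticks0,10 [-142.3  -80.1] [-142.6   20.4]
skirt [-120.7   96.4] line [-139.5   97.4] [-123.7   97.7] green [-140.7  132. ]
bar top end corners [array([-140.5,   92.4]), array([-140. ,  102.3]), array([-99. , 104.6])]
```

Request:
carry_out(plan=[0, 0, -36.5, 1, 0, 0, 0, -36.5, 1, 0, 0, 0, -36.5, 1, 0, 0, 0, -36.5, 1, 0, 0, 0, -36.5, 1, 0, 0, 0, -36.5, 1, 0, 0, 0, -36.5, 1, 0, 0, 0, -36.5, 1, 0, 0, 0, -36.5, 1, 0, 0, 0, -33, 1, 0])

```text
time: 2.52
position: [0.5351, -0.1753, 0.2773]
orientation: [[0.001, 0.143, 0.99], [0.003, 0.99, -0.143], [-1.0, 0.003, 0.0]]
force: [0.8, -0.5, -0.1]
finger_gap: 0.999
```

Request:
carry_out(plan=[0, 0, 0, 0, 0, 0, 0, 0, 0, 0])

```text
time: 2.68
position: [0.5334, -0.179, 0.2772]
orientation: [[0.0, 0.148, 0.989], [0.002, 0.989, -0.148], [-1.0, 0.002, -0.0]]
force: [-0.2, 0.0, -0.2]
finger_gap: 0.999
```

```bash
cat > snap.py <<'E'
import sys
from h import *
n=sys.argv[1]; cam=sys.argv[2] if len(sys.argv)>2 else "wrist"
c=arm.read_camera(cam);s=arm.read_state();print(round(s["time"],2),s["position"].round(4),yaw(s).round(2),s["finger_gap"],s["force"].round(1))
np.save(n+".npy",c,allow_pickle=True); cv2.imwrite(f"pics/{n}.png",c["frame"][:,:,::-1])
cv2.imwrite(f"pics/{n}b.png",cv2.resize(c["frame"][:,:,::-1],(800,600),interpolation=cv2.INTER_CUBIC))
E
python3 snap.py w2
```

```text
2.73 [ 0.5335 -0.1788  0.2771] -8.48 0.9984411086354364 [0.3 0.4 0.2]
```

View pics/w2b.png

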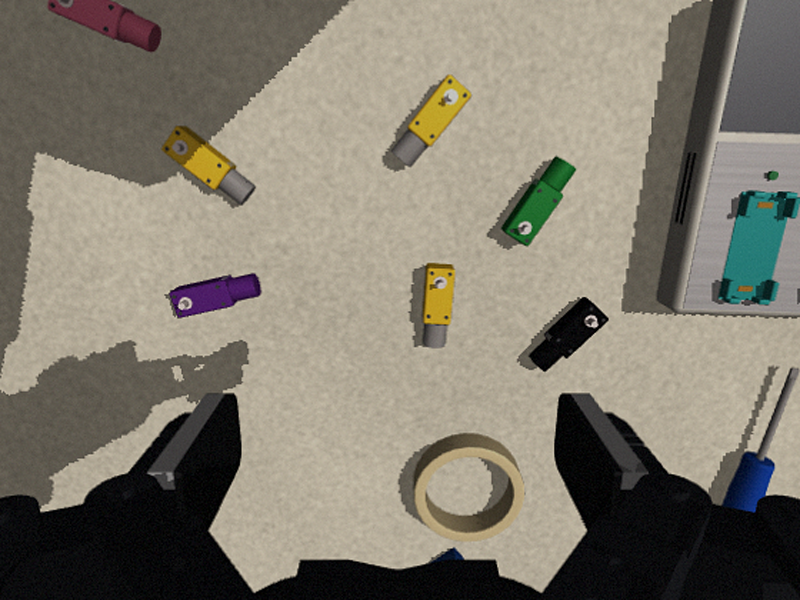

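Three yellow motors at (433,120), (438,305) and (208,165). Purple, green, black and pink are nearby and stay.

```bash
python3 - <<'E'
import cv2,numpy as np
im=cv2.imread("pics/w2.png")
o=[]
for (x,y) in ((265,45),(265,175),(105,80)):
    o.append(cv2.resize(im[y:y+75,x:x+75],(375,375),interpolation=cv2.INTER_CUBIC))
cv2.imwrite("pics/w2c.png",np.hstack(o[:2])); cv2.imwrite("pics/w2d.png",o[2])
E
```

```text
(no output)
```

View pics/w2c.png

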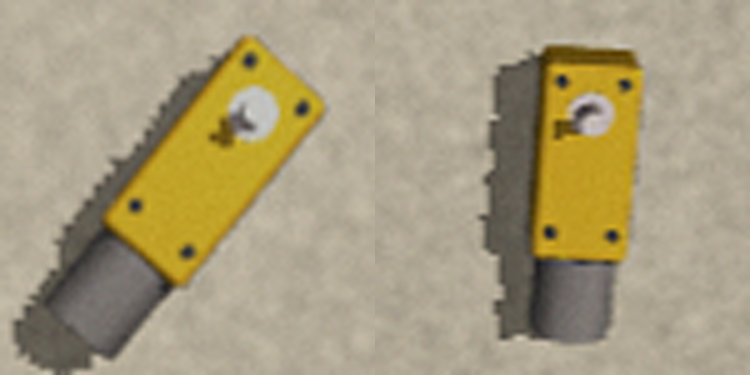

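View pics/w2d.png

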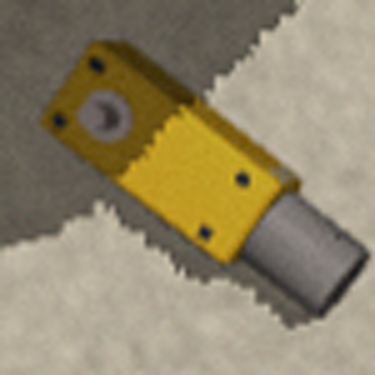

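```bash
cat > fitm.py <<'E'
from h import *
def motor(c,off,k,corners,holes):
    Q=lambda p:pix(c,(off[0]+(p[0]+.5)/k-.5,off[1]+(p[1]+.5)/k-.5),.019)[:2]*1000
    C=[Q(p) for p in corners];H=[Q(p) for p in holes]
    f=lambda Z:(Z[2]+Z[3])/2-(Z[0]+Z[1])/2
    dc,dh=f(C),f(H); a=[np.degrees(np.arctan2(d[1],d[0])) for d in (dc,dh)]
    ang=np.radians(np.mean(a)); u=np.array([np.cos(ang),np.sin(ang)])
    mc=np.mean(C,0);mh=np.mean(H,0)
    o=mc+10*u   # gearbox centre at -10
    print("ang",np.round(a,1),"origin",o.round(1),"len",np.linalg.norm(dc).round(1),"w",np.linalg.norm(C[0]-C[1]).round(1),"holes-vs-corners",((mh-mc)@u).round(1),((mh-mc)@[-u[1],u[0]]).round(1))
    return o,np.degrees(ang)
E
python3 - <<'E'
from fitm import *
c=np.load("w2.npy",allow_pickle=True).item()
motor(c,(265,45),5,[(248,37),(325,108),(105,218),(182,285)],[(250,60),(302,108),(135,205),(187,251)])
motor(c,(265,175),5,[(168,64),(264,70),(157,257),(251,262)],[(187,81),(250,85),(175,233),(237,236)])
motor(c,(105,80),5,[(97,41),(42,116),(286,192),(232,262)],[(96,64),(59,120),(242,179),(205,232)])
s=arm.read_state(); print(s["position"],yaw(s),totool([.5896,-.155,.12],s))
E
```

```text
ang [-48.1 -48.1] origin [ 455.  -143.8] len 43.7 w 20.4 holes-vs-corners -1.4 -0.2
ang [-10.7 -11.8] origin [ 593.5 -156.3] len 44.8 w 21.1 holes-vs-corners -1.2 0.4
ang [41.8 42. ] origin [ 462. -306.] len 45.8 w 19.5 holes-vs-corners -2.7 -1.1
[ 0.53348113 -0.17880549  0.27714016] -8.479849907912364 [157.17130435  31.63955398  52.01131863]
```

Request:
carry_out(plan=[70, 10, 10.5, 18.5, 2.8, 70, 15, 10.5, 18.5, 0, 70, 20, 10, 19, 0, 70, 30, 0, 0, 0, 70, 35, 0, 0, 0, 70, 35, 0, 0, 0, 70, 35, 0, 0, 0, 70, 25, 0, 0, 0, 70, 0, 0, 0, 0, 70, 0, 0, 0, 0], newtons=40)

```text
time: 3.57
position: [0.6002, -0.1347, 0.07]
orientation: [[0.009, 0.172, 0.985], [0.001, 0.985, -0.172], [-1.0, 0.002, 0.008]]
force: [0.7, 0.3, 0.8]
finger_gap: 0.723
```

```bash
python3 snap.py w3; python3 -c "
from h import *
print(totool([.5935,-.1563,.004]))"
```

```text
3.62 [ 0.5999 -0.1345  0.0701] -9.9 0.7288415298220146 [-0.5  0.3  0. ]
[ 66.03426483 -22.70963589  -3.07199104]
```

View pics/w3b.png

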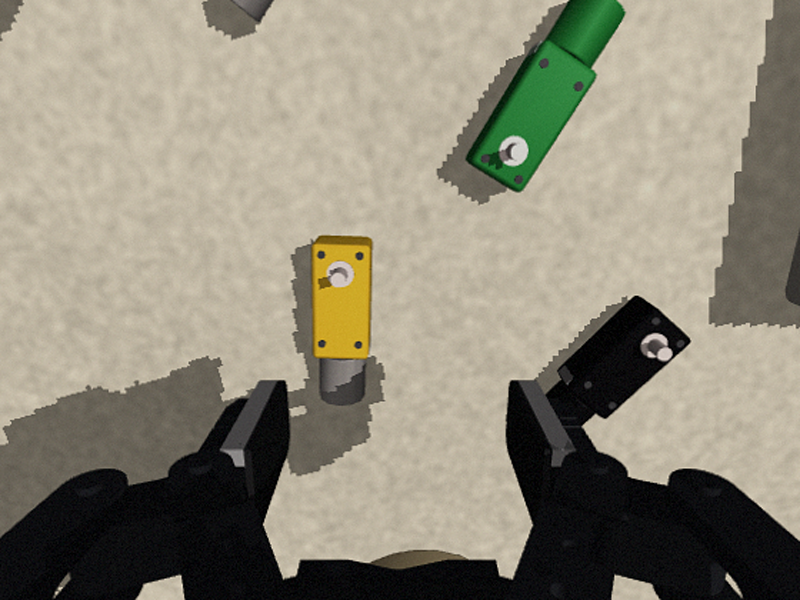

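```bash
python3 - <<'E'
from fitm import *
c=np.load("w3.npy",allow_pickle=True).item()
o,a=motor(c,(0,0),800/560,[(313,245),(372,245),(314,358),(370,358)],[(321,255),(360,257),(321,344),(359,345)])
print(totool([*o/1000,.004]))
E
```

```text
ang [-11.9 -12.1] origin [ 593.1 -155.1] len 44.8 w 21.5 holes-vs-corners -0.8 -0.8
[ 66.03232643 -21.62336225  -3.65269744]
```

Request:
carry_out(plan=[70, 0, -11, -2, 1, 70, 0, -8, -1.5, 0.8, 70, 5, 0, 0, 0, 70, 20, 0, 0, 0, 70, 15, 0, 0, 0, 70, 0, 0, 0, 0, 70, 0, 0, 0, 0])

```text
time: 4.2
position: [0.6013, -0.1586, 0.0419]
orientation: [[0.029, 0.208, 0.978], [-0.008, 0.978, -0.207], [-1.0, -0.002, 0.03]]
force: [-0.1, -0.4, 0.2]
finger_gap: 0.722
```

```bash
python3 -c "
from h import *
s=arm.read_state();print(s['position'],yaw(s),totool([.5931,-.1551,.004]))"
```

```text
[ 0.60126785 -0.15855763  0.04190596] -11.97528446842911 [37.6270672   1.74695762 -9.83272725]
```

Request:
carry_out(plan=[70, 0, 1, -5, 0, 70, 0, 0.5, -4, 0, 70, 8, 0, 0, 0, 70, 8, 0, 0, 0, 70, 8, 0, 0, 0, 70, 6, 0, 0, 0, 70, 0, 0, 0, 0, 70, 0, 0, 0, 0])

```text
time: 4.87
position: [0.5949, -0.1567, 0.0129]
orientation: [[0.034, 0.209, 0.977], [-0.01, 0.978, -0.209], [-0.999, -0.003, 0.036]]
force: [0.8, -0.1, -0.1]
finger_gap: 0.723
```

```bash
python3 -c "
from h import *
s=arm.read_state();print(s['position'],yaw(s),totool([.5931,-.1551,.004]),s['orientation'][:,0])"
```

```text
[ 0.59492866 -0.15672991  0.01287633] -12.047493620312528 [ 8.79126563  1.23476728 -2.44517623] [ 0.03449938 -0.00997239 -0.99935496]
```

Request:
carry_out(plan=[70, 4, 1, -1.5, 0, 70, 3, 0, -0.5, 0, 70, 0, 0, 0, 0, 255, 0, 0, 0, 0, 255, 0, 0, 0, 0, 255, 0, 0, 0, 0, 255, 0, 0, 0, 0, 255, 0, 0, 0, 0, 255, 0, 0, 0, 0, 255, 0, 0, 0, 0])

```text
time: 5.7
position: [0.594, -0.1553, 0.0056]
orientation: [[0.035, 0.208, 0.977], [-0.01, 0.978, -0.208], [-0.999, -0.003, 0.037]]
force: [-0.2, 0.1, -0.0]
finger_gap: 0.243
```

```bash
python3 snap.py w4; python3 -c "
from h import *
s=arm.read_state();print(s['orientation'])"
```

```text
5.75 [ 0.594  -0.1553  0.0056] -12.03 0.24792141527337525 [-0.5  0.6  0.9]
[[ 0.03532141  0.2084534   0.97739428]
 [-0.01027217  0.97802861 -0.20821747]
 [-0.99932321 -0.00268542  0.03668662]]
```

View pics/w4b.png

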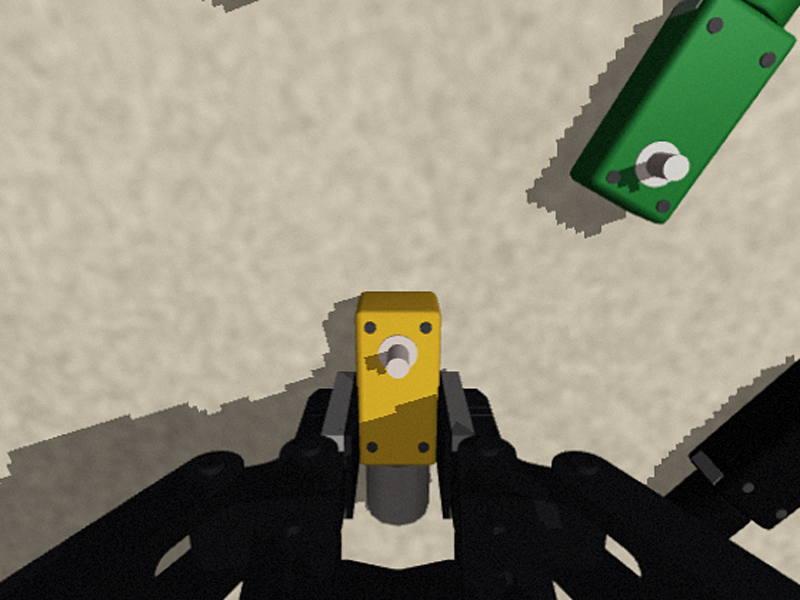

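```bash
python3 - <<'E'
from fitm import *
c=np.load("w4.npy",allow_pickle=True).item()
o,a=motor(c,(0,0),800/560,[(358,311),(440,311),(360,465),(437,465)],[(370,327),(426,327),(372,447),(423,447)])
print(totool([*o/1000,0]), "to nest4 at z .12",totool([.5743,.0699,.12]),"nest3",totool([.5858,.1314,.12]))
E
```

```text
ang [-12.2 -12.3] origin [ 593.9 -155.2] len 45.7 w 20.6 holes-vs-corners -0.8 -0.3
[ 5.55722975  0.10704772 -0.26667858] to nest4 at z .12 [-117.3681319   215.88329487  -61.9435715 ] nest3 [-117.59367394  278.42926869  -63.50891163]
```

Request:
carry_out(plan=[255, -15, 0, 0, 0, 255, -30, 0, 0, 0, 255, -30, 0, 0, 0, 255, -15, 10, -3, 0, 255, -5, 25, -6, 0, 255, 0, 30, -9, 0, 255, 0, 30, -9, 0, 255, 0, 30, -9, -0.7, 255, 0, 25, -8, -0.7, 255, 0, 15, -4, 0])

```text
time: 6.58
position: [0.5781, 0.0185, 0.1027]
orientation: [[0.037, 0.193, 0.98], [-0.011, 0.981, -0.193], [-0.999, -0.003, 0.038]]
force: [0.3, 0.5, -0.4]
finger_gap: 0.243
```

Request:
carry_out(plan=[255, 0, 0, 0, 0, 255, 0, 0, 0, 0])

```text
time: 6.75
position: [0.5773, 0.0225, 0.1029]
orientation: [[0.037, 0.188, 0.982], [-0.01, 0.982, -0.187], [-0.999, -0.003, 0.038]]
force: [-0.1, -0.7, -1.2]
finger_gap: 0.244
```

```bash
python3 -c "
from h import *
s=arm.read_state();print(s['position'],yaw(s),s['finger_gap'],totool([.5743,.0699,.046]),s['orientation'])"
```

```text
[0.57729567 0.02253257 0.1029067 ] -10.811551743449 0.24379582441774414 [ 56.29277541  46.11419363 -13.98657457] [[ 0.03691501  0.18767794  0.98153669]
 [-0.00975019  0.98222704 -0.18744324]
 [-0.99927084 -0.0026507   0.03808882]]
```

Request:
carry_out(plan=[255, 0, 15, -5, 0, 255, 0, 15, -5, 0, 255, 0, 10, -2.5, 0, 255, 0, 2, 0, 0, 255, 0, 0, 0, 0, 255, 0, 0, 0, 0])

```text
time: 7.25
position: [0.5741, 0.063, 0.102]
orientation: [[0.037, 0.192, 0.981], [-0.012, 0.981, -0.192], [-0.999, -0.005, 0.039]]
force: [-0.2, -0.6, -0.0]
finger_gap: 0.244
```

```bash
python3 snap.py w5; python3 -c "
from h import *
s=arm.read_state();print(s['position'],yaw(s),s['finger_gap'],totool([.5743,.0699,.046]))"
```

```text
7.3 [0.5742 0.0629 0.102 ] -11.1 0.24595522926391605 [-0.2 -1.1 -0.5]
[0.57418956 0.06286658 0.10203566] -11.10055581127686 0.24595522926391605 [55.91066753  7.18736012 -3.43737817]
```

View pics/w5b.png

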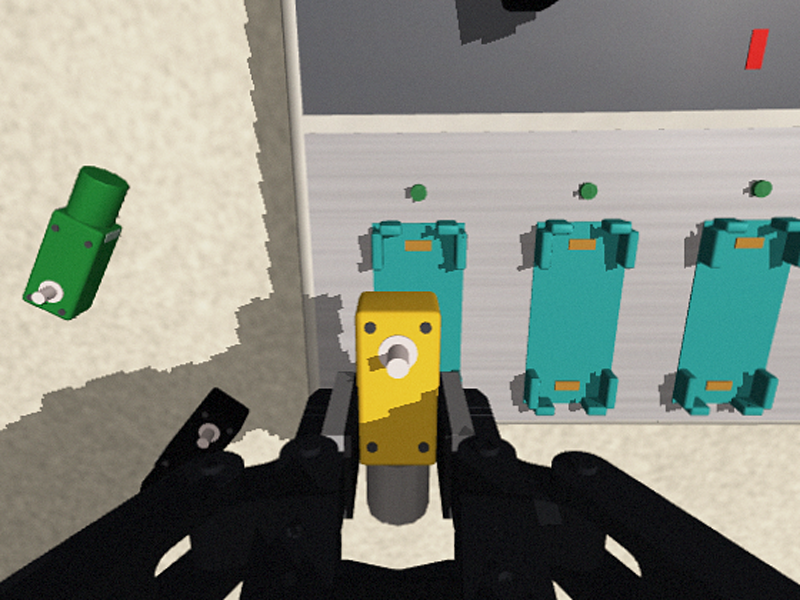

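```bash
python3 - <<'E'
from fitm import *
c=np.load("w5.npy",allow_pickle=True).item()
Q=lambda x,y:pix(c,((x+.5)*.7-.5,(y+.5)*.7-.5),.04)[:2]*1000
a3,b3,a2,b2=Q(582,244),Q(567,385),Q(749,243),Q(719,385)
print((a3+b3)/2,(a2+b2)/2,np.degrees(np.arctan2(*(b3-a3)[::-1])),np.linalg.norm(b3-a3))
an=np.radians(-10.55);print(Q(418,245)+30.2*np.array([np.cos(an),np.sin(an)]))
E
```

```text
[585.69402698 132.34079176] [597.41543443 193.86333105] -10.58290707775682 60.458436656142126
[573.99475087  70.82911605]
```

Request:
carry_out(plan=[255, 0, 4, -1.5, -0.5, 255, 0, 3, -1, 0, 255, 8, 0.5, -0.5, 0, 255, 8, 0, 0, 0, 255, 6, 0, 0, 0, 255, 0, 0, 0, 0, 255, 0, 0, 0, 0])

```text
time: 7.88
position: [0.5735, 0.0687, 0.0769]
orientation: [[0.037, 0.187, 0.982], [-0.013, 0.982, -0.186], [-0.999, -0.006, 0.038]]
force: [-0.1, 0.6, -0.2]
finger_gap: 0.241
```

```bash
python3 -c "
from h import *
s=arm.read_state();print(s['position'],yaw(s),s['finger_gap'],totool([.5741,.0704,.046]))"
```

```text
[0.57353105 0.06868636 0.07685438] -10.738702112418817 0.24149952122598592 [30.82982563  1.96857364 -0.94837116]
```

Request:
carry_out(plan=[255, 0, 1, -0.5, 0, 255, 7, 1, -0.5, 0, 255, 7, 0, 0, 0, 255, 4, 0, 0, 0, 255, 0, 0, 0, 0])

```text
time: 8.3
position: [0.5736, 0.0708, 0.0569]
orientation: [[0.037, 0.187, 0.982], [-0.013, 0.982, -0.186], [-0.999, -0.006, 0.038]]
force: [-0.2, -0.7, -0.3]
finger_gap: 0.244
```

```bash
python3 snap.py w6; python3 -c "
from h import *
s=arm.read_state();print(s['position'],yaw(s),s['finger_gap'],totool([.5741,.0704,.046]))"
```

```text
8.35 [0.5736 0.0708 0.0571] -10.74 0.24329597551383095 [ 0.3 -0.5 -0.3]
[0.57358563 0.07076218 0.05712593] -10.741687973794596 0.24329597551383095 [11.14105475 -0.19476869  0.14497023]
```

View pics/w6b.png

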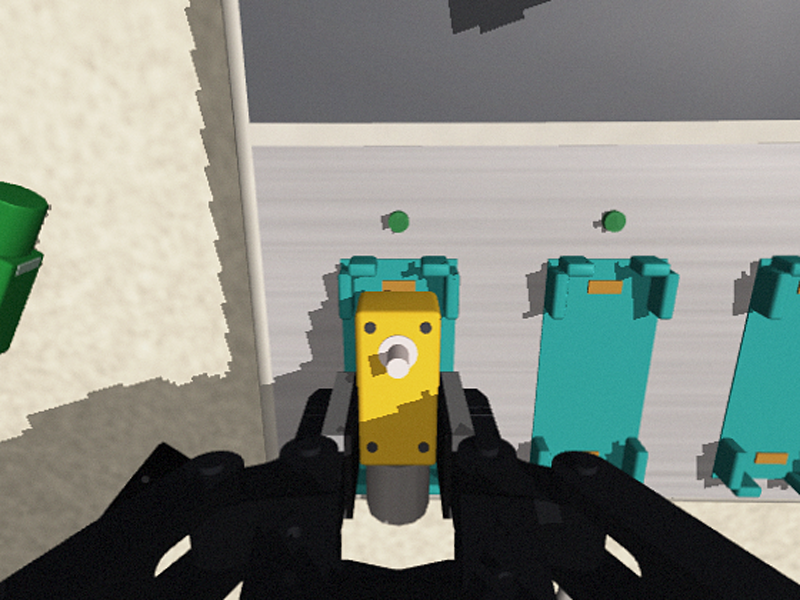

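Request:
carry_out(plan=[255, 3, 0, 0, 0, 255, 3, 0, 0, 0, 255, 3, 0, 0, 0, 255, 1.5, 0, 0, 0, 255, 0.5, 0, 0, 0, 255, 0, 0, 0, 0])

```text
time: 8.85
position: [0.5745, 0.0705, 0.0454]
orientation: [[0.038, 0.187, 0.982], [-0.013, 0.982, -0.186], [-0.999, -0.006, 0.039]]
force: [-0.6, -0.5, -0.4]
finger_gap: 0.243
```

```bash
python3 snap.py w7; python3 -c "
from h import *
s=arm.read_state();print(s['position'],yaw(s),s['finger_gap'],totool([.5741,.0704,.046]))"
```

```text
8.9 [0.5745 0.0705 0.0454] -10.74 0.243435083988432 [-0.2 -0.1  0.4]
[0.57452517 0.07053408 0.04544097] -10.743612607784549 0.243435083988432 [-0.57282601 -0.21427652 -0.37042863]
```

View pics/w7b.png

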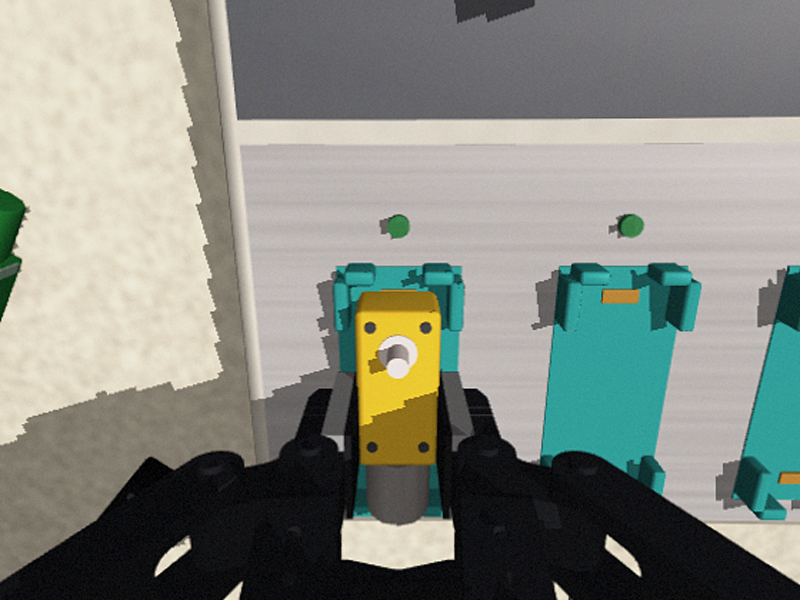

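Request:
carry_out(plan=[150, 0, 0, 0, 0, 150, 0, 0, 0, 0, 150, 0, 0, 0, 0, 150, 0, 0, 0, 0, 150, -8, 0, 0, 0, 150, -15, 0, 0, 0, 120, -25, 0, 0, 0, 70, -25, 0, 0, 0, 70, -15, 0, 0, 0, 70, 0, 0, 0, 0])

```text
time: 9.73
position: [0.57, 0.0718, 0.1388]
orientation: [[0.036, 0.187, 0.982], [-0.013, 0.982, -0.186], [-0.999, -0.006, 0.037]]
force: [-0.3, 0.3, -0.4]
finger_gap: 0.726
```

```bash
python3 snap.py w8; python3 -c "
from h import *
s=arm.read_state();print(totool([.455,-.1438,.13]),s['orientation'][:,0])"
```

```text
9.78 [0.5698 0.0717 0.1377] -10.75 0.7251785989520848 [-0.4  0.2  0.3]
[   6.41485653 -233.10073902  -72.83774312] [ 0.03506263 -0.0129396  -0.99930135]
```

View pics/w8b.png

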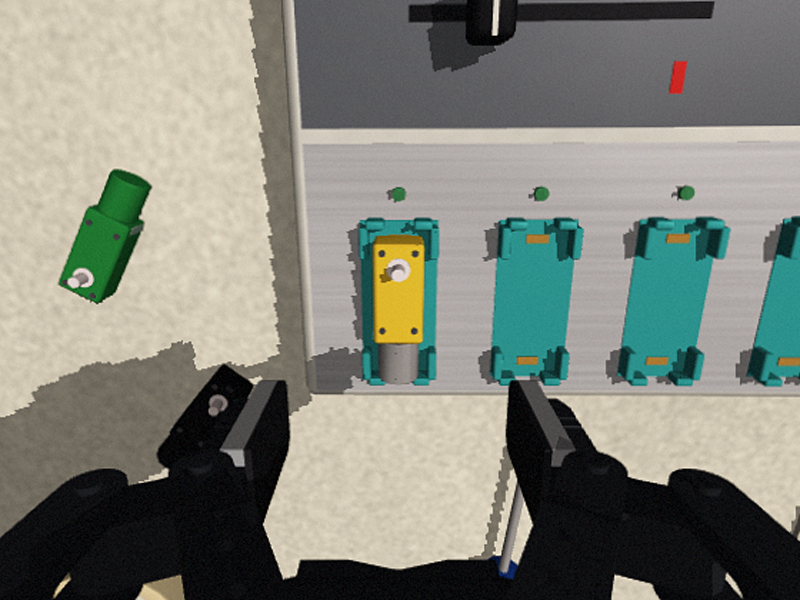

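Request:
carry_out(plan=[70, -5, -20, -6, 0, 70, -5, -28, -8, 0, 70, -5, -28, -8, 0, 70, -5, -28, -8, 0, 70, -5, -28, -8, 0, 70, 0, -28, -8, 0, 70, 0, -28, -8, 0, 70, 0, -25, -6, 4, 70, 0, -10, 0, 6, 70, 0, 0, 0, 6])

```text
time: 10.62
position: [0.4599, -0.1417, 0.1528]
orientation: [[0.026, 0.454, 0.891], [-0.01, 0.891, -0.453], [-1.0, 0.003, 0.028]]
force: [-0.1, -0.1, 0.4]
finger_gap: 0.724
```

Request:
carry_out(plan=[70, 0, 0, 0, 6, 70, 0, 0, 0, 6, 70, 0, 0, 0, 5, 70, 0, 0, 0, 3, 70, 0, 0, 0, 0, 70, 0, 0, 0, 0])

```text
time: 11.12
position: [0.4548, -0.1424, 0.1457]
orientation: [[0.017, 0.749, 0.663], [-0.005, 0.663, -0.749], [-1.0, 0.009, 0.015]]
force: [0.1, 0.6, -0.7]
finger_gap: 0.727
```

```bash
python3 snap.py w9; python3 -c "
from h import *
s=arm.read_state();print(totool([.455,-.1438,.13]),s['orientation'][:,0])"
```

```text
11.17 [ 0.4547 -0.1423  0.1456] -48.48 0.722977314752443 [ 0.7 -0.1 -0.5]
[15.62800122 -0.91672063  1.06167679] [ 0.01637801 -0.00512284 -0.99985275]
```

View pics/w9b.png

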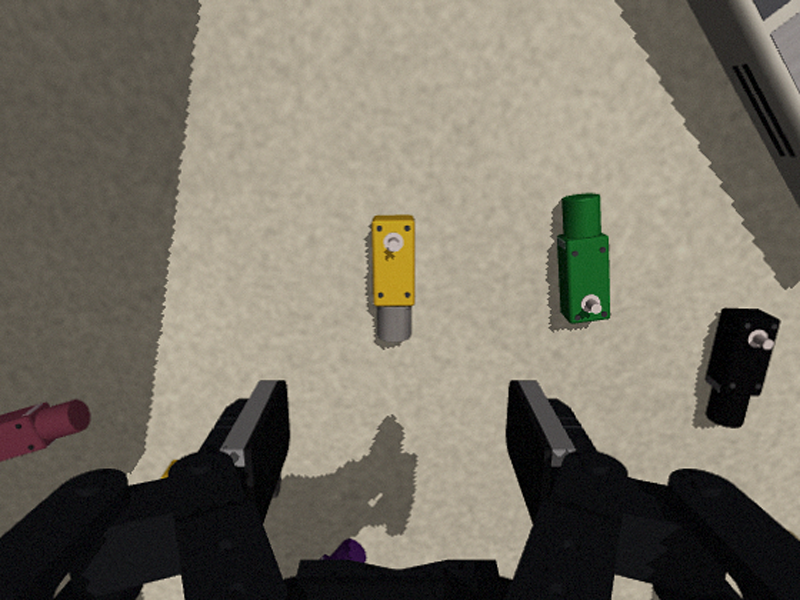

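```bash
python3 - <<'E'
from fitm import *
c=np.load("w9.npy",allow_pickle=True).item()
o,a=motor(c,(0,0),800/560,[(373,220),(415,220),(375,305),(414,305)],[(379,230),(409,230),(380,294),(408,295)])
print(totool([*o/1000,0.005]))
E
```

```text
ang [-48.3 -48.6] origin [ 454.8 -143.3] len 44.9 w 21.0 holes-vs-corners -0.4 -0.1
[140.60301668  -1.87752245  -1.31155899]
```

Request:
carry_out(plan=[70, 8, -1, 0, 0, 70, 15, -0.5, 0, 0, 70, 18, 0, 0, 0, 70, 18, 0, 0, 0, 70, 18, 0, 0, 0, 70, 14, 0, 0, 0, 70, 8, 0, 0, 0, 70, 4, 0, 0, 0, 70, 0, 0, 0, 0, 70, 0, 0, 0, 0])

```text
time: 12.0
position: [0.4545, -0.1432, 0.0343]
orientation: [[0.016, 0.742, 0.671], [-0.005, 0.671, -0.742], [-1.0, 0.008, 0.014]]
force: [-0.3, -0.2, -0.2]
finger_gap: 0.724
```

```bash
python3 -c "
from h import *
s=arm.read_state();print(yaw(s),totool([.4548,-.1433,.005]),s['orientation'][:,0])"
```

```text
-47.884079830334876 [29.28506228 -0.05170228 -0.13730672] [ 0.01597737 -0.00507531 -0.99985947]
```

Well centred; descend and grip.

Request:
carry_out(plan=[70, 7, 0, 0, 0.4, 70, 8, 0, 0, 0, 70, 7, 0, 0, 0, 70, 4, 0, 0, 0, 70, 2.5, 0, 0, 0, 70, 0, 0, 0, 0])

```text
time: 12.5
position: [0.4573, -0.1446, 0.0054]
orientation: [[0.021, 0.746, 0.665], [-0.008, 0.665, -0.746], [-1.0, 0.011, 0.02]]
force: [0.7, 0.0, -0.4]
finger_gap: 0.726
```

Request:
carry_out(plan=[255, 0, 0, 0, 0, 255, 0, 0, 0, 0, 255, 0, 0, 0, 0, 255, 0, 0, 0, 0, 255, 0, 0, 0, 0, 255, 0, 0, 0, 0, 255, 0, 0, 0, 0])

```text
time: 13.08
position: [0.458, -0.1449, 0.0062]
orientation: [[0.022, 0.746, 0.665], [-0.008, 0.665, -0.746], [-1.0, 0.011, 0.021]]
force: [-0.2, 0.8, -0.3]
finger_gap: 0.243
```

```bash
python3 snap.py w10; python3 -c "
from h import *
s=arm.read_state();print(totool([.4548,-.1433,.005]),s['orientation'][:,0],totool([.5857,.1317,.12]))"
```

```text
13.13 [ 0.458  -0.1449  0.0062] -48.29 0.23896776039851392 [ 1.  -0.2 -1.2]
[ 1.08672769 -1.34746891 -3.3157733 ] [ 0.02219582 -0.00828705 -0.9997193 ] [-113.25449754  280.62929971 -119.07412579]
```

View pics/w10b.png

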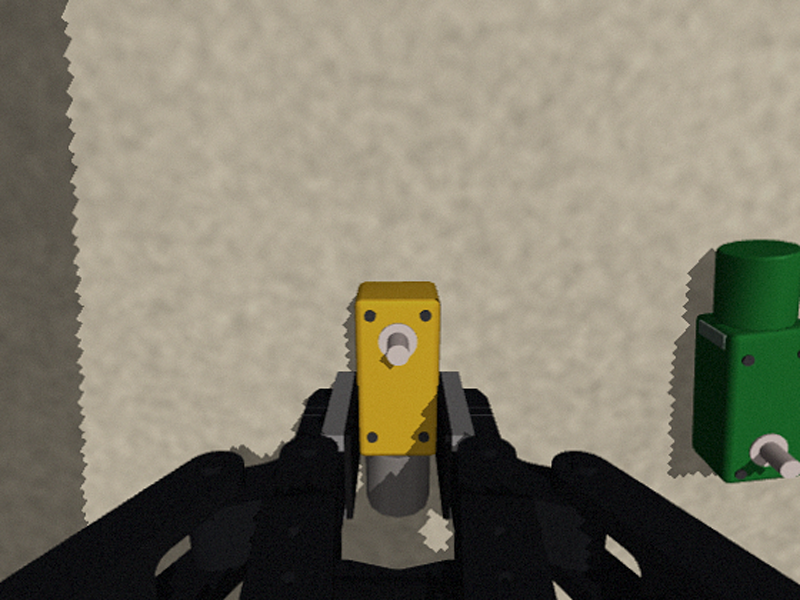

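Request:
carry_out(plan=[255, -10, 0, 0, 0, 255, -22, 0, 0, 0, 255, -25, 0, 0, -4, 255, -22, 0, 0, -6, 255, -15, 0, 0, -6, 255, -5, 0, 0, -6, 255, 0, 0, 0, -6, 255, 0, 0, 0, -5, 255, 0, 0, 0, -2, 255, 0, 0, 0, 0])

```text
time: 13.97
position: [0.4544, -0.1434, 0.1097]
orientation: [[0.02, 0.2, 0.98], [-0.007, 0.98, -0.2], [-1.0, -0.003, 0.022]]
force: [-0.0, 0.6, -0.5]
finger_gap: 0.242
```

```bash
python3 -c "
from h import *
s=arm.read_state();print(s['position'],yaw(s),totool([.5891,.1313,.12]),s['orientation'][:,0])"
```

```text
[ 0.45444662 -0.14337797  0.10973027] -11.536663365896441 [ -9.5132314  296.03095549  77.20209078] [ 0.02049148 -0.00730009 -0.99976338]
```

Request:
carry_out(plan=[255, -1, 15, 4, 0, 255, -1, 30, 8, 0, 255, -1, 33, 8.5, 0, 255, -1, 33, 8.5, -0.5, 255, -1, 33, 8.5, -0.5, 255, -1, 33, 8.5, 0, 255, 0, 33, 8.5, 0, 255, 0, 31, 8, 0, 255, 0, 20, 6, 0, 255, 0, 10, 2, 0])

```text
time: 14.8
position: [0.5817, 0.1167, 0.1147]
orientation: [[0.02, 0.204, 0.979], [-0.008, 0.979, -0.204], [-1.0, -0.004, 0.021]]
force: [0.6, -0.0, 0.0]
finger_gap: 0.24
```

Request:
carry_out(plan=[255, 0, 0, 0, 0, 255, 0, 0, 0, 0])

```text
time: 14.97
position: [0.5816, 0.1188, 0.1137]
orientation: [[0.018, 0.202, 0.979], [-0.009, 0.979, -0.202], [-1.0, -0.005, 0.02]]
force: [-0.3, 0.1, -0.5]
finger_gap: 0.244
```

```bash
python3 -c "
from h import *
s=arm.read_state();print(s['position'],yaw(s),totool([.5891,.1313,.0465]),s['orientation'][:,0])"
```

```text
[0.58163934 0.11875023 0.11374493] -11.649165804043514 [67.25848736 14.11969197  3.45952246] [ 0.01815019 -0.00862729 -0.99979805]
```

Request:
carry_out(plan=[255, 0, 6, 1.5, -0.5, 255, 2, 6, 1.5, -0.5, 255, 8, 1.5, 0, 0, 255, 12, 0, 0, 0, 255, 12, 0, 0, 0, 255, 8, 0, 0, 0, 255, 4, 0, 0, 0, 255, 0, 0, 0, 0, 255, 0, 0, 0, 0])

```text
time: 15.72
position: [0.586, 0.1247, 0.0638]
orientation: [[0.015, 0.194, 0.981], [-0.011, 0.981, -0.193], [-1.0, -0.007, 0.017]]
force: [-0.7, 0.2, -0.6]
finger_gap: 0.246
```

```bash
python3 snap.py w11; python3 -c "
from h import *
s=arm.read_state();print(s['position'],yaw(s),totool([.5891,.1313,.0465]),s['orientation'][:,0])"
```

```text
15.77 [0.586  0.1247 0.0639] -11.15 0.2456231352451268 [-0.5  0.2 -0.6]
[0.58595842 0.12467895 0.06391854] -11.148217236753814 [17.39250281  7.23473685  1.50761165] [ 0.01511833 -0.01065604 -0.99982893]
```

View pics/w11b.png

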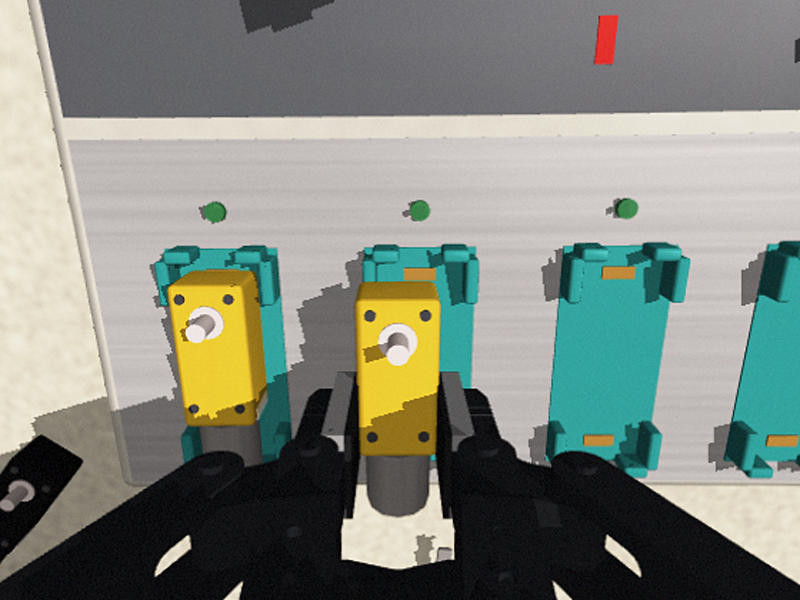

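Request:
carry_out(plan=[255, 0, 3, 0.5, -0.5, 255, 0, 3, 0.5, 0, 255, 0, 1.5, 0.5, 0, 255, 0, 0.5, 0, 0, 255, 0, 0, 0, 0, 255, 0, 0, 0, 0])

```text
time: 16.27
position: [0.5912, 0.1335, 0.0665]
orientation: [[0.02, 0.184, 0.983], [-0.01, 0.983, -0.184], [-1.0, -0.006, 0.021]]
force: [-0.4, 0.5, -1.2]
finger_gap: 0.244
```

```bash
python3 -c "
from h import *
s=arm.read_state();print(s['position'],yaw(s),totool([.5891,.1313,.0465]),s['orientation'][:,0])"
```

```text
[0.59122703 0.13349787 0.06651348] -10.578054645923263 [19.98876834 -2.42486495 -2.11266663] [ 0.01974691 -0.01010894 -0.9997539 ]
```

Request:
carry_out(plan=[255, 2, -1.2, -1, 0, 255, 3, -0.6, -0.6, 0, 255, 3, 0, 0, 0, 255, 0, 0, 0, 0, 255, 0, 0, 0, 0, 255, 0, 0, 0, 0])

```text
time: 16.77
position: [0.5889, 0.1317, 0.0574]
orientation: [[0.019, 0.184, 0.983], [-0.01, 0.983, -0.184], [-1.0, -0.007, 0.021]]
force: [1.2, -0.4, -0.8]
finger_gap: 0.245
```

```bash
python3 snap.py w12; python3 -c "
from h import *
s=arm.read_state();print(s['position'],yaw(s),totool([.5891,.1313,.0465]),s['orientation'][:,0])"
```

```text
16.82 [0.5889 0.1317 0.0575] -10.58 0.24809820298016014 [-0.1 -0.1  0.2]
[0.58890359 0.1317155  0.05748893] -10.580316315782458 [10.99434047 -0.30099323  0.04025031] [ 0.0192966  -0.01020971 -0.99976167]
```

View pics/w12b.png

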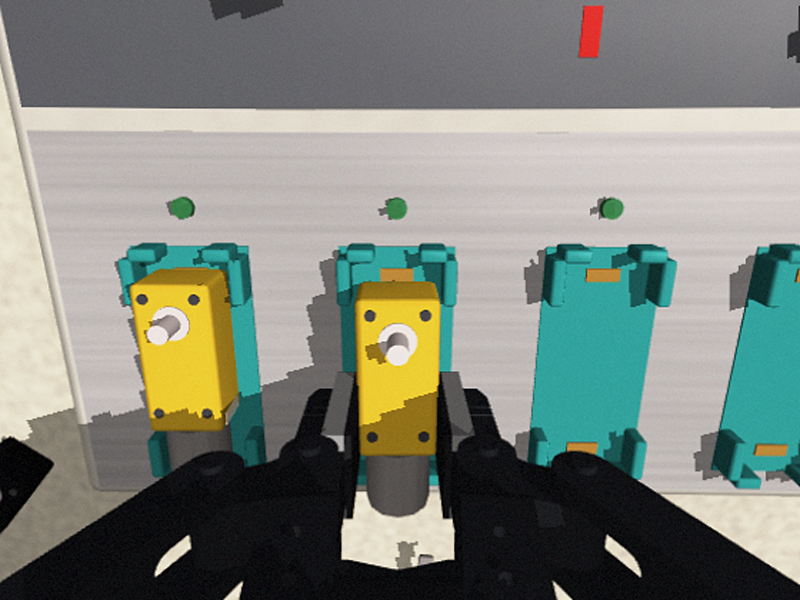

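Request:
carry_out(plan=[255, 3, 0, 0, 0, 255, 3, 0, 0, 0, 255, 3, 0, 0, 0, 255, 1.5, 0, 0, 0, 255, 0.5, 0, 0, 0, 255, 0, 0, 0, 0])

```text
time: 17.32
position: [0.5895, 0.1315, 0.0457]
orientation: [[0.02, 0.184, 0.983], [-0.01, 0.983, -0.184], [-1.0, -0.006, 0.021]]
force: [0.7, 0.9, 2.7]
finger_gap: 0.244
```

```bash
python3 snap.py w13; python3 -c "
from h import *
s=arm.read_state();print(s['position'],yaw(s),totool([.5891,.1313,.0465]),s['orientation'][:,0])"
```

```text
17.37 [0.5895 0.1316 0.0458] -10.59 0.243194449233827 [-0.5 -0.9 -0.5]
[0.58950409 0.1315614  0.0457533 ] -10.585314405295385 [-0.75193775 -0.3359282  -0.33304822] [ 0.01999101 -0.01015216 -0.99974861]
```

Request:
carry_out(plan=[150, 0, 0, 0, 0, 150, 0, 0, 0, 0, 150, 0, 0, 0, 0, 150, 0, 0, 0, 0, 150, -8, 0, 0, 0, 150, -15, 0, 0, 0, 120, -25, 0, 0, 0, 70, -30, 0, 0, 0, 70, -20, 0, 0, 0, 70, 0, 0, 0, 0])

```text
time: 18.2
position: [0.5857, 0.1324, 0.1481]
orientation: [[0.016, 0.184, 0.983], [-0.011, 0.983, -0.184], [-1.0, -0.008, 0.017]]
force: [1.0, 0.1, 0.4]
finger_gap: 0.727
```

```bash
python3 snap.py w14; python3 snap.py s14 scene; python3 -c "
from h import *
s=arm.read_state();print(yaw(s),totool([.48,-.29,.16]),s['orientation'][:,0])
im=cv2.imread('pics/s14.png')[130:370,80:400]; cv2.imwrite('pics/s14c.png',cv2.resize(im,None,fx=2.5,fy=2.5,interpolation=cv2.INTER_CUBIC))"
```

```text
18.25 [0.5854 0.1324 0.1467] -10.59 0.7270067162485857 [ 0.3 -0.3  0.3]
18.3 [0.5844 0.1322 0.1447] -10.59 0.7284845343343394 [-0.1 -0.   0.4]
-10.592027955184253 [ -11.93673383 -434.3532112   -24.80695094] [ 0.01192265 -0.0109611  -0.99986884]
```

View pics/w14b.png

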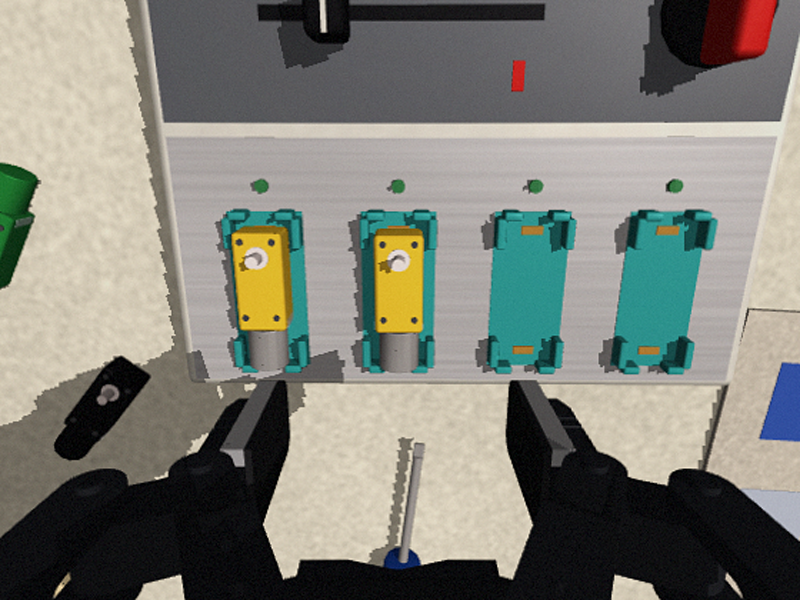

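View pics/s14c.png

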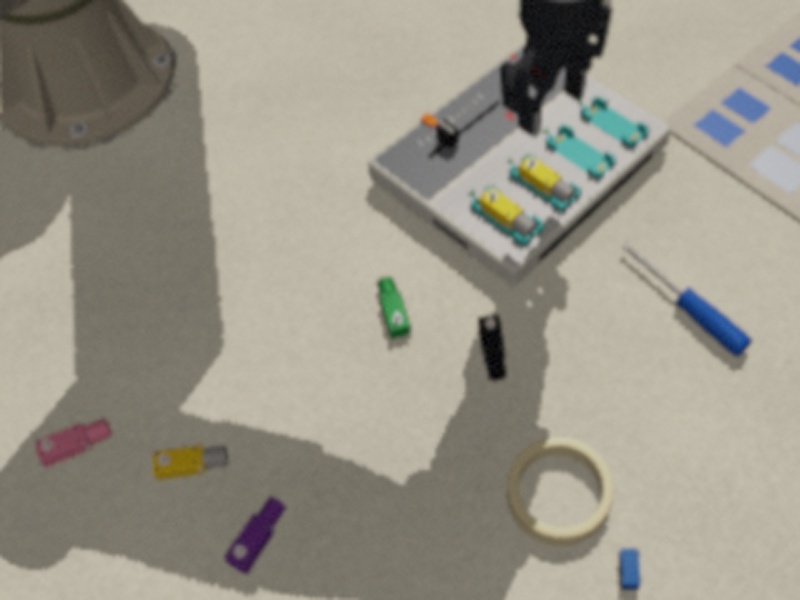

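Request:
carry_out(plan=[70, -3, -20, -2, 0, 70, -3, -35, -3, 0, 70, -3, -38, -3, 0, 70, -3, -38, -3, 0, 70, -1, -38, -3, 0, 70, -1, -38, -3, 0, 70, -1, -38, -3, 0, 70, 0, -38, -3, 0, 70, 0, -38, -2, 0, 70, 0, -38, -2, -2])

```text
time: 19.13
position: [0.4833, -0.2197, 0.1489]
orientation: [[-0.006, 0.133, 0.991], [-0.003, 0.991, -0.133], [-1.0, -0.004, -0.005]]
force: [1.0, 0.7, -0.5]
finger_gap: 0.724
```

Request:
carry_out(plan=[70, 0, -30, -3, -5, 70, 0, -17, -2, -6.5, 70, 0, 0, 0, -6.5, 70, 0, 0, 0, -6.5, 70, 0, 0, 0, -6.5, 70, 0, 0, 0, -6, 70, 0, 0, 0, -5, 70, 0, 0, 0, -3, 70, 0, 0, 0, 0, 70, 0, 0, 0, 0])

```text
time: 19.97
position: [0.4608, -0.2736, 0.1329]
orientation: [[-0.027, -0.624, 0.781], [0.011, 0.781, 0.625], [-1.0, 0.025, -0.014]]
force: [-0.5, -0.2, -0.3]
finger_gap: 0.726
```

```bash
python3 snap.py w15; python3 -c "
from h import *
s=arm.read_state();print(totool([.462,-.306,.13]),s['orientation'][:,0])"
```

```text
20.02 [ 0.4607 -0.2735  0.1327] 38.66 0.7257098844221057 [ 0.6 -0.1 -0.7]
[  2.35951261 -26.25186403 -19.24819661] [-0.0268877   0.01089162 -0.99957912]
```

View pics/w15b.png

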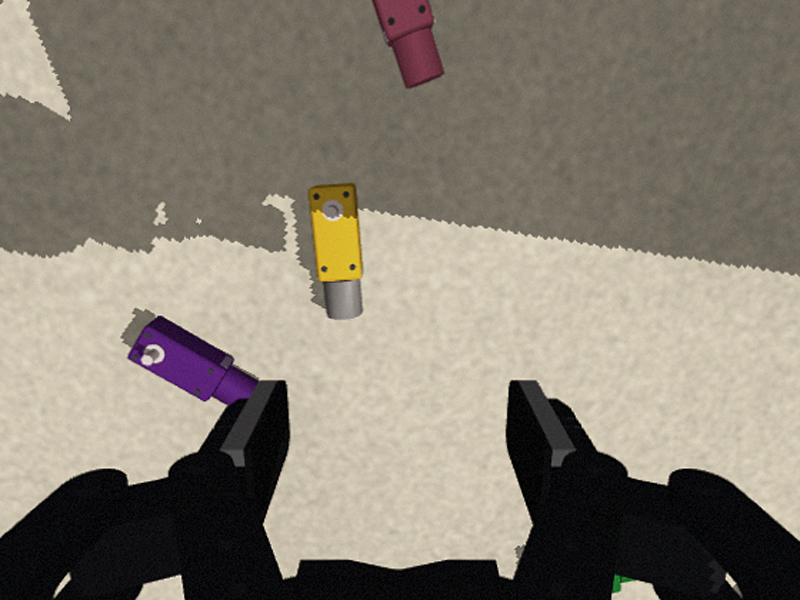

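```bash
python3 - <<'E'
from fitm import *
c=np.load("w15.npy",allow_pickle=True).item()
o,a=motor(c,(0,0),800/560,[(309,189),(355,187),(317,281),(362,278)],[(316,197),(346,195),(324,269),(352,267)])
print(totool([*o/1000,0.005]))
E
```

```text
ang [41.4 42.2] origin [ 461.4 -307. ] len 44.3 w 21.6 holes-vs-corners -1.1 -0.5
[127.31238322 -29.82718803 -18.59527357]
```

Turn −3°, then shift y −30, z −19.

Request:
carry_out(plan=[110, 0, -8, -5, -1.5, 110, 0, -10, -6, -1.2, 110, 3, -7, -4, 0, 110, 10, 0, 0, 0, 110, 15, 0, 0, 0, 110, 15, 0, 0, 0, 110, 10, 0, 0, 0, 110, 4, 0, 0, 0, 110, 0, 0, 0, 0, 110, 0, 0, 0, 0])

```text
time: 20.85
position: [0.4614, -0.299, 0.0666]
orientation: [[-0.032, -0.653, 0.757], [0.016, 0.757, 0.654], [-0.999, 0.033, -0.013]]
force: [0.0, -0.7, 0.4]
finger_gap: 0.572
```

```bash
python3 snap.py w16;python3 -c "
from h import *
s=arm.read_state();print(yaw(s),totool([.4614,-.307,.005]),s['orientation'][:,0])"
```

```text
20.9 [ 0.4614 -0.2989  0.0667] 40.83 0.5671041009311673 [-0.1  0.2 -1.3]
40.832543301200964 [61.52328394 -8.19626407 -4.4658667 ] [-0.03180367  0.01642314 -0.9993592 ]
```

View pics/w16b.png

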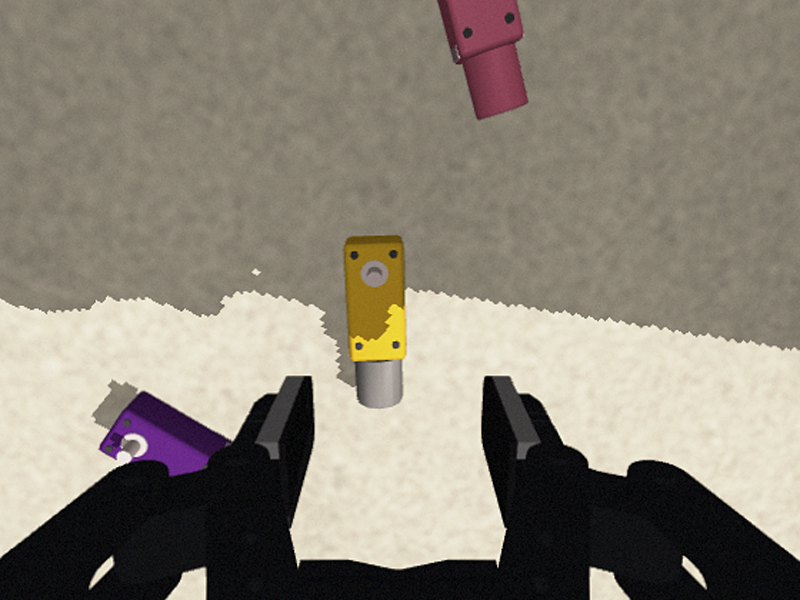

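```bash
python3 - <<'E'
from fitm import *
c=np.load("w16.npy",allow_pickle=True).item()
o,a=motor(c,(0,0),800/560,[(345,245),(404,244),(350,361),(405,361)],[(354,255),(393,254),(358,346),(396,345)])
print(totool([*o/1000,0.005]))
E
```

```text
ang [41.6 42.2] origin [ 461.5 -307.1] len 45.1 w 21.2 holes-vs-corners -1.3 -0.3
[61.51817183 -8.33111726 -4.41866751]
```

Request:
carry_out(plan=[110, 0, -4, -2, -1, 110, 0, -3, -1.5, 0, 110, 4, -0.5, -0.5, 0, 110, 8, 0, 0, 0, 110, 8, 0, 0, 0, 110, 8, 0, 0, 0, 110, 4, 0, 0, 0, 110, 0, 0, 0, 0, 110, 0, 0, 0, 0])

```text
time: 21.65
position: [0.4639, -0.3087, 0.033]
orientation: [[-0.029, -0.667, 0.744], [0.014, 0.744, 0.668], [-0.999, 0.029, -0.012]]
force: [-0.0, 0.3, -0.8]
finger_gap: 0.568
```

```bash
python3 -c "
from h import *
s=arm.read_state();print(s['position'],yaw(s),totool([.4615,-.3071,.005]),s['orientation'][:,0])"
```

```text
[ 0.46385685 -0.30873057  0.03303361] 41.8945315457466 [28.1090351   1.96819288 -0.32390972] [-0.02855158  0.01358732 -0.99949997]
```

Request:
carry_out(plan=[110, 5, 1, 0, 0, 110, 7, 0.5, 0, 0, 110, 7, 0, 0, 0, 110, 4, 0, 0, 0, 110, 2, 0, 0, 0, 110, 0, 0, 0, 0])

```text
time: 22.15
position: [0.4619, -0.3068, 0.0054]
orientation: [[-0.029, -0.667, 0.744], [0.014, 0.744, 0.668], [-0.999, 0.03, -0.012]]
force: [0.1, 0.3, 0.5]
finger_gap: 0.567
```

Request:
carry_out(plan=[255, 0, 0, 0, 0, 255, 0, 0, 0, 0, 255, 0, 0, 0, 0, 255, 0, 0, 0, 0, 255, 0, 0, 0, 0, 255, 0, 0, 0, 0])

```text
time: 22.65
position: [0.4624, -0.3073, 0.0061]
orientation: [[-0.028, -0.667, 0.744], [0.013, 0.744, 0.668], [-1.0, 0.028, -0.012]]
force: [0.0, -0.1, -0.4]
finger_gap: 0.247
```

```bash
python3 snap.py w17; python3 -c "
from h import *
s=arm.read_state();print(totool([.4615,-.3071,.005]),s['orientation'][:,0])"
```

```text
22.7 [ 0.4625 -0.3073  0.0061] 41.91 0.2448006025411902 [ 0.8  0.8 -0.7]
[ 1.16077884  0.75825736 -0.55612561] [-0.02769816  0.01283018 -0.99953399]
```

View pics/w17b.png

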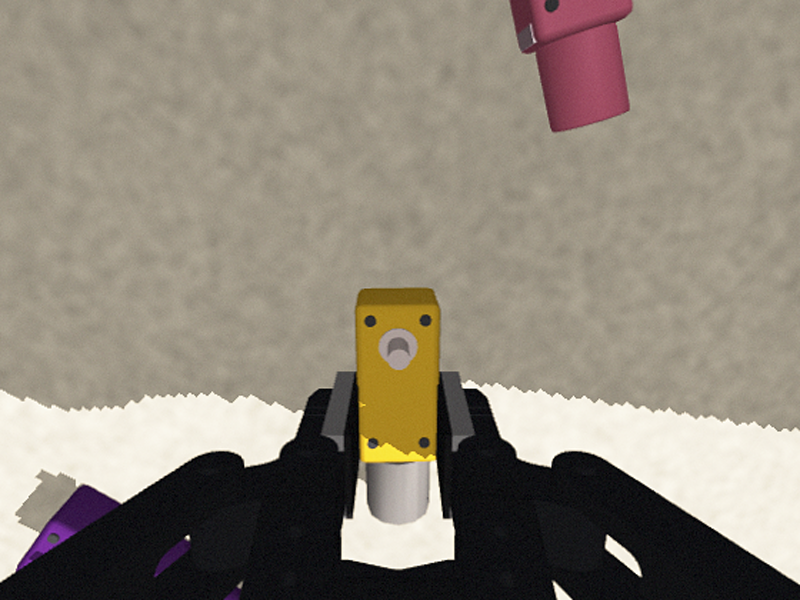

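Request:
carry_out(plan=[255, -10, 0, 0, 0, 255, -22, 0, 0, 0, 255, -25, 0, 0, 4, 255, -25, 0, 0, 6, 255, -18, 0, 0, 6.5, 255, -5, 0, 0, 6.5, 255, 0, 0, 0, 6.5, 255, 0, 0, 0, 6.5, 255, 0, 0, 0, 6.5, 255, 0, 0, 0, 5])

```text
time: 23.53
position: [0.4656, -0.3087, 0.1236]
orientation: [[-0.025, 0.136, 0.99], [0.011, 0.991, -0.135], [-1.0, 0.007, -0.027]]
force: [0.1, -0.1, -1.1]
finger_gap: 0.248
```

Request:
carry_out(plan=[255, 0, 0, 0, 3, 255, 0, 0, 0, 0, 255, 0, 0, 0, 0])

```text
time: 23.78
position: [0.4659, -0.3089, 0.1263]
orientation: [[-0.024, 0.192, 0.981], [0.009, 0.981, -0.192], [-1.0, 0.004, -0.025]]
force: [-0.0, -0.2, -0.6]
finger_gap: 0.242
```

```bash
python3 -c "
from h import *
s=arm.read_state();print(s['position'],yaw(s),totool([.5992,.1928,.12]),s['orientation'][:,0])"
```

```text
[ 0.46585766 -0.30890742  0.1263283 ] -11.047864834675886 [  7.77681488 517.93217666  34.87610496] [-0.02354889  0.00914996 -0.99968081]
```

Request:
carry_out(plan=[255, -1, 18, 1, 0, 255, -1, 33, 2, 0, 255, -1, 37, 2.5, 0, 255, -1, 37, 2.5, 0, 255, 0, 37, 2.5, 0, 255, 0, 37, 2.5, 0, 255, 0, 37, 2.5, 0, 255, 0, 37, 2.5, 0, 255, 0, 37, 2.5, 0, 255, 0, 37, 2.5, 0])

```text
time: 24.62
position: [0.5573, 0.0322, 0.1345]
orientation: [[-0.018, 0.19, 0.982], [0.004, 0.982, -0.19], [-1.0, 0.001, -0.019]]
force: [0.3, -0.7, -0.2]
finger_gap: 0.244
```

Request:
carry_out(plan=[255, 0, 37, 2.5, 0, 255, 0, 35, 2, 0, 255, 0, 30, 2, 0, 255, 0, 25, 2, 0, 255, 0, 15, 1, 0, 255, 0, 7, 0, 0, 255, 0, 0, 0, 0, 255, 0, 0, 0, 0])

```text
time: 25.28
position: [0.5952, 0.1934, 0.1362]
orientation: [[-0.016, 0.167, 0.986], [0.005, 0.986, -0.166], [-1.0, 0.003, -0.017]]
force: [0.6, -0.2, -0.6]
finger_gap: 0.244
```

```bash
python3 -c "
from h import *
s=arm.read_state();print(s['position'],yaw(s),totool([.5992,.1928,.0465]),s['orientation'][:,0])"
```

```text
[0.59523895 0.19342406 0.13616344] -9.582823897055892 [89.58326316 -0.19905229  5.51463704] [-0.01610487  0.00547109 -0.99985534]
```

Request:
carry_out(plan=[255, 4, 0, 2, 0.5, 255, 10, 0, 2, 0.4, 255, 12, 0, 1, 0, 255, 12, 0, 0, 0, 255, 12, 0, 0, 0, 255, 10, 0, 0, 0, 255, 6, 0, 0, 0, 255, 2, 0, 0, 0, 255, 0, 0, 0, 0, 255, 0, 0, 0, 0])

```text
time: 26.12
position: [0.5988, 0.1816, 0.0614]
orientation: [[-0.019, 0.197, 0.98], [0.003, 0.98, -0.197], [-1.0, -0.001, -0.019]]
force: [-0.5, 0.2, 0.0]
finger_gap: 0.244
```

```bash
python3 -c "
from h import *
s=arm.read_state();print(s['position'],yaw(s),totool([.5992,.1928,.0465]),s['orientation'][2])"
```

```text
[0.59875171 0.18163364 0.06139042] -11.381591001324237 [14.91410097 11.04510844 -1.47930245] [-9.99817242e-01 -6.61856907e-04 -1.91061235e-02]
```

Request:
carry_out(plan=[255, 0, 4, -0.5, -0.4, 255, 0, 3.5, -0.5, -0.4, 255, 0, 2, 0, 0, 255, 0, 0.5, 0, 0, 255, 0, 0, 0, 0, 255, 0, 0, 0, 0, 255, 0, 0, 0, 0])

```text
time: 26.7
position: [0.6019, 0.194, 0.0646]
orientation: [[-0.013, 0.181, 0.983], [0.004, 0.984, -0.181], [-1.0, 0.002, -0.014]]
force: [0.7, -0.6, -1.2]
finger_gap: 0.244
```

```bash
python3 snap.py w18; python3 -c "
from h import *
s=arm.read_state();print(s['position'],yaw(s),totool([.5992,.1928,.0465]),s['orientation'][2])"
```

```text
26.75 [0.602  0.1939 0.0646] -10.42 0.24515159040603865 [-0.3  1.1 -1.6]
[0.60196594 0.19391351 0.06463576] -10.422085413454273 [18.1658489  -1.62895427 -2.2681906 ] [-0.99990295  0.0018415  -0.01380951]
```

View pics/w18b.png

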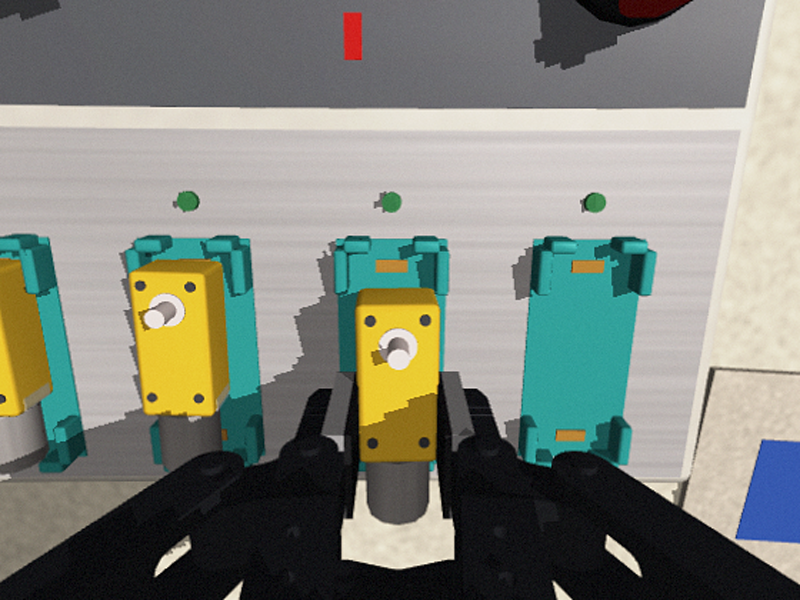

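Request:
carry_out(plan=[255, 2, -1, -1.2, 0, 255, 3, -0.4, -0.8, 0, 255, 2, 0, 0, 0, 255, 0, 0, 0, 0, 255, 0, 0, 0, 0, 255, 0, 0, 0, 0])

```text
time: 27.25
position: [0.5989, 0.1923, 0.0565]
orientation: [[-0.014, 0.181, 0.983], [0.004, 0.983, -0.181], [-1.0, 0.001, -0.015]]
force: [-0.7, -0.5, -0.9]
finger_gap: 0.248
```

```bash
python3 snap.py w19; python3 -c "
from h import *
s=arm.read_state();print(s['position'],yaw(s),totool([.5992,.1928,.0465]),s['orientation'][2])"
```

```text
27.3 [0.5989 0.1924 0.0565] -10.45 0.24519490259184148 [-0.8 -0.5 -1. ]
[0.59889749 0.19235881 0.05647224] -10.450217807837118 [9.96860611 0.47532645 0.36439054] [-0.99989052  0.00134552 -0.01473546]
```

View pics/w19b.png

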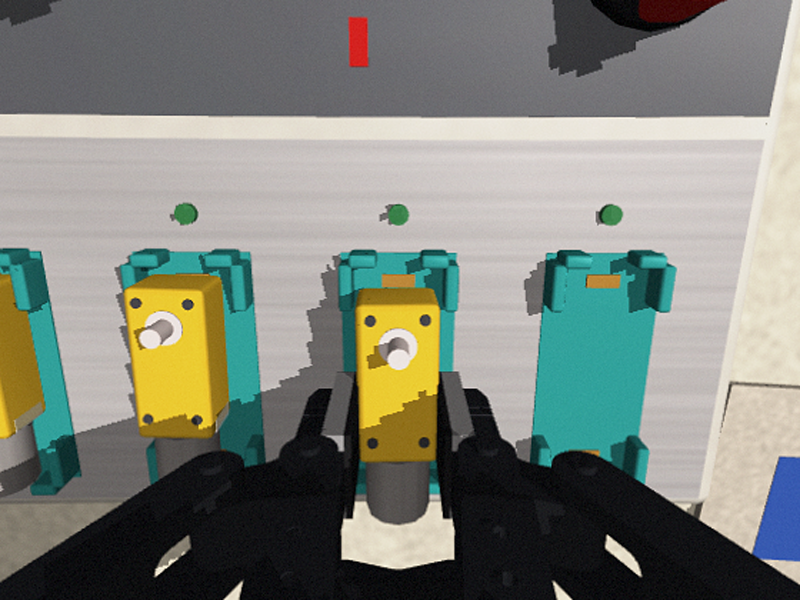

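Centred. Lower.

Request:
carry_out(plan=[255, 3, 0, 0, 0, 255, 3, 0, 0, 0, 255, 2.5, 0, 0, 0, 255, 1, 0, 0, 0, 255, 0.5, 0, 0, 0, 255, 0, 0, 0, 0])

```text
time: 27.8
position: [0.5988, 0.1925, 0.0456]
orientation: [[-0.014, 0.181, 0.983], [0.004, 0.983, -0.181], [-1.0, 0.002, -0.015]]
force: [0.3, -0.3, 1.7]
finger_gap: 0.241
```

Request:
carry_out(plan=[150, 0, 0, 0, 0, 150, 0, 0, 0, 0, 150, 0, 0, 0, 0, 150, 0, 0, 0, 0, 150, -8, 0, 0, 0, 150, -15, 0, 0, 0, 150, -25, 0, 0, 0, 150, -30, 0, 0, 0, 150, -20, 0, 0, 0, 150, 0, 0, 0, 0])

```text
time: 28.63
position: [0.5988, 0.1917, 0.1482]
orientation: [[-0.018, 0.181, 0.983], [0.003, 0.983, -0.181], [-1.0, 0.0, -0.018]]
force: [0.7, -0.8, 0.4]
finger_gap: 0.407
```

```bash
python3 snap.py w20; python3 - <<'E'
from h import *
s=arm.read_state()
m=np.array([0.59153487,0.1624]);a=np.radians(-10.58);ex=np.array([np.cos(a),np.sin(a)]);ey=np.array([-ex[1],ex[0]])
def W(x,y,z): return [*(m+(x*ex+y*ey)/1000),z]
print(yaw(s),s['orientation'][2])
print("over cap",W(-121,-58.6,0),totool(W(-121,-58.6,.13)))
print("knob",W(-121,97.4,0),"zero",W(-121,20.4,0),"pointer",W(-121,-49,0))
E
```

```text
28.68 [0.5985 0.1916 0.1468] -10.46 0.4135853791619269 [ 0.7 -0.1 -0.3]
-10.459000494241804 [-9.99821131e-01 -2.73151296e-04 -1.89111676e-02]
over cap [np.float64(0.4618324881591137), np.float64(0.12701282513676868), 0] [  19.12893521  -88.35293645 -122.34718804]
knob [np.float64(0.49047537207798775), np.float64(0.2803607471990187), 0] zero [np.float64(0.4763375383487999), np.float64(0.20466978566829272), 0] pointer [np.float64(0.4635951271695059), np.float64(0.13644962034059946), 0]
```

View pics/w20b.png

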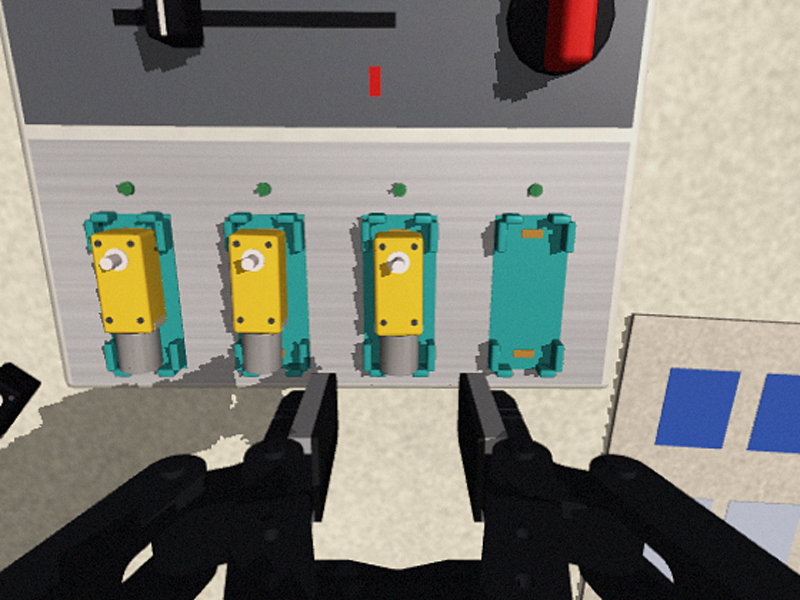

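Request:
carry_out(plan=[150, 0, -8, -12, 0, 150, 2, -14, -20, 0, 150, 3, -16, -22, 0, 150, 3, -16, -22, 0, 150, 3, -14, -20, 0, 150, 2, -10, -13, 0, 150, 0, -5, -6, 0, 150, 0, 0, 0, 0, 150, 0, 0, 0, 0])

```text
time: 29.43
position: [0.4614, 0.1286, 0.1282]
orientation: [[-0.025, 0.181, 0.983], [0.003, 0.983, -0.181], [-1.0, -0.002, -0.025]]
force: [-0.3, -0.1, 0.6]
finger_gap: 0.409
```

```bash
cat >> h.py <<'E'
m=np.array([0.59153487,0.1624]);a_=np.radians(-10.58);ex=np.array([np.cos(a_),np.sin(a_)]);ey=np.array([-ex[1],ex[0]])
def W(x,y,z): return [*(m+(x*ex+y*ey)/1000),z]
def bf(): 
    s=arm.read_state(); d=(s["position"][:2]-m)*1000; print("t",round(s["time"],2),"bench",np.round([d@ex,d@ey,s["position"][2]*1000],1),"yaw",yaw(s).round(2),"gap",s["finger_gap"].round(3),"F",s["force"].round(1),"up",s["orientation"][2].round(3))
E
python3 snap.py w21; python3 - <<'E'
from h import *
bf();print(totool(W(-121,-58.6,.05)))
E
```

```text
29.48 [0.4616 0.1287 0.1283] -10.42 0.4133534031545389 [-0.5  0.  -0.5]Traceback (most recent call last):
  File "<stdin>", line 2, in <module>
  File "h.py", line 18, in bf
    s=arm.read_state(); d=(s["position"][:2]-m)*1000; print("t",round(s["time"],2),"bench",np.round([d@ex,d@ey,s["position"][2]*1000],1),"yaw",yaw(s).round(2),"gap",s["finger_gap"].round(3),"F",s["force"].round(1),"up",s["orientation"][2].round(3))
                                                                                                                                                                     ^^^^^^^^^^^^^^^^^^^^^
AttributeError: 'float' object has no attribute 'round'
```

View pics/w21b.png

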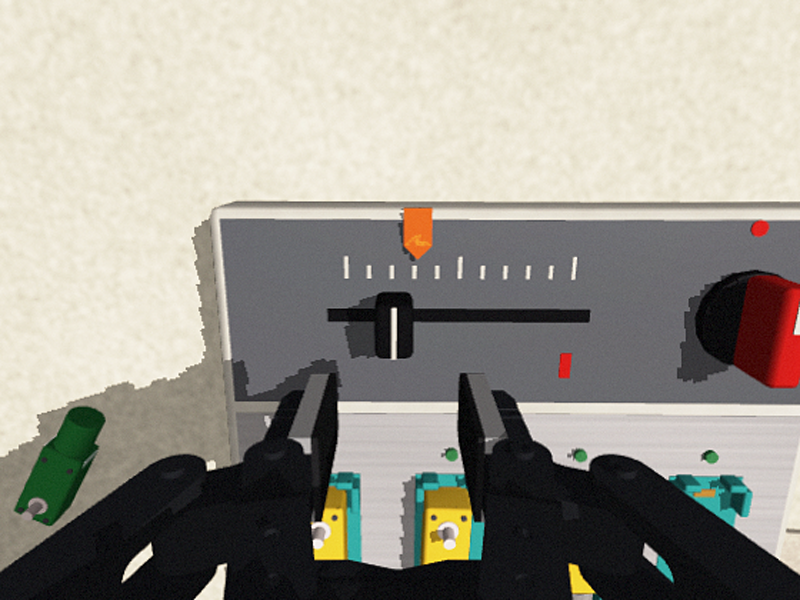

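```bash
sed -i 's/s\["finger_gap"\].round(3)/round(float(s["finger_gap"]),3)/' h.py; python3 - <<'E'
from h import *
bf();print(totool(W(-121,-58.6,.05)))
c=np.load("w21.npy",allow_pickle=True).item()
def Q(x,y,z):
    X=pix(c,((x+.5)*.7-.5,(y+.5)*.7-.5),z)[:2]-m; return np.round([X@ex*1000,X@ey*1000],1)
print("tip",Q(417,260,.043),"cap",Q(394.5,308,.066),Q(394,357,.066),"ticks",Q(346,268,.04),Q(574.5,268,.04),"track",Q(328,315,.04),Q(590,316,.04))
E
```

```text
t 29.48 bench [-121.5  -57.   128.3] yaw -10.42 gap 0.413 F [-0.5  0.  -0.5] up [-1.    -0.002 -0.025]
[78.2177487  -1.51666495  2.45625206]
tip [-146.5  -49.1] cap [-131.5  -58.7] [-110.5  -58.9] ticks [-142.2  -80.3] [-142.4   20.5] track [-120.4  -89. ] [-120.3   29.5]
```

Request:
carry_out(plan=[150, 5, -0.5, 1, 0, 150, 10, -0.5, 1, 0, 150, 13, 0, 0, 0, 150, 13, 0, 0, 0, 150, 12, 0, 0, 0, 150, 8, 0, 0, 0, 150, 5, 0, 0, 0, 150, 2, 0, 0, 0, 150, 0, 0, 0, 0, 150, 0, 0, 0, 0])

```text
time: 30.32
position: [0.4702, 0.1296, 0.0527]
orientation: [[-0.02, 0.179, 0.984], [0.004, 0.984, -0.179], [-1.0, -0.0, -0.021]]
force: [0.1, 0.3, 0.5]
finger_gap: 0.415
```

```bash
python3 snap.py w22; python3 - <<'E'
from h import *
bf();print(totool(W(-121,-58.6,.05)))
E
```

```text
30.37 [0.4703 0.1296 0.0529] -10.31 0.4101409812219203 [ 0.2  0.2 -0.4]
t 30.37 bench [-113.2  -54.5   52.9] yaw -10.31 gap 0.41 F [ 0.2  0.2 -0.4] up [-1.    0.   -0.02]
[ 3.02516257 -4.02636837 -7.79578163]
```

View pics/w22b.png

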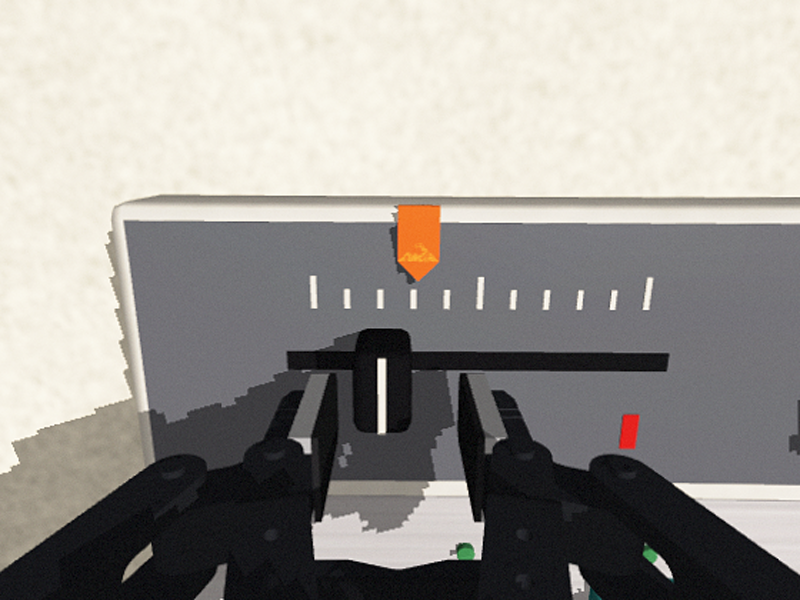

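Request:
carry_out(plan=[150, 0, -2, -3.5, 0, 150, 1, -1.5, -3, 0, 150, 0, 0, -1, 0, 150, 0, 0, 0, 0, 255, 0, 0, 0, 0, 255, 0, 0, 0, 0, 255, 0, 0, 0, 0, 255, 0, 0, 0, 0, 255, 0, 0, 0, 0], newtons=30)

```text
time: 31.12
position: [0.4628, 0.1273, 0.0544]
orientation: [[-0.015, 0.179, 0.984], [0.004, 0.984, -0.179], [-1.0, 0.001, -0.016]]
force: [0.2, -0.1, -0.1]
finger_gap: 0.177
```

```bash
python3 - <<'E'
from h import *
bf();print(totool(W(-121,20.5,.05)))
E
```

```text
t 31.12 bench [-120.1  -58.1   54.4] yaw -10.34 gap 0.177 F [ 0.2 -0.1 -0.1] up [-1.     0.001 -0.016]
[ 4.48732644 78.59635045 -0.51502696]
```

Request:
carry_out(plan=[255, 0, 4, 0, 0, 255, 0, 9, 0, 0, 255, 0, 10, 0, 0, 255, 0, 10, 0, 0, 255, 0, 10, 0, 0, 255, 0, 10, 0, 0, 255, 0, 9, 0, 0, 255, 0, 5, 0, 0, 255, 0, 2, 0, 0, 255, 0, 0, 0, 0])

```text
time: 31.95
position: [0.4771, 0.2033, 0.0544]
orientation: [[-0.015, 0.178, 0.984], [0.002, 0.984, -0.178], [-1.0, -0.001, -0.015]]
force: [0.6, -1.4, 0.3]
finger_gap: 0.172
```

```bash
python3 - <<'E'
from h import *
bf();print(totool(W(-121,20.5,.05)))
E
```

```text
t 31.95 bench [-120.    19.2   54.4] yaw -10.25 gap 0.172 F [ 0.6 -1.4  0.3] up [-1.    -0.001 -0.015]
[ 4.41219344  1.34457636 -0.92908677]
```

Request:
carry_out(plan=[255, 0, 1.5, 0, 0, 255, 0, 1.5, 0, 0, 255, 0, 1.5, 0, 0, 255, 0, 0, 0, 0])

```text
time: 32.28
position: [0.4773, 0.2041, 0.0544]
orientation: [[-0.016, 0.181, 0.983], [-0.006, 0.984, -0.181], [-1.0, -0.009, -0.014]]
force: [0.0, 1.6, -0.8]
finger_gap: 0.174
```

```bash
python3 snap.py w23; python3 - <<'E'
from h import *
bf();print(totool(W(-121,97.4,.13)))
E
```

```text
32.33 [0.4773 0.2042 0.0544] -10.41 0.1704197544515509 [ 1.  -1.2  1.2]
t 32.33 bench [-120.    20.1   54.4] yaw -10.41 gap 0.17 F [ 1.  -1.2  1.2] up [-1.    -0.009 -0.014]
[-76.21951798  76.67183836  -1.87999613]
```

View pics/w23b.png

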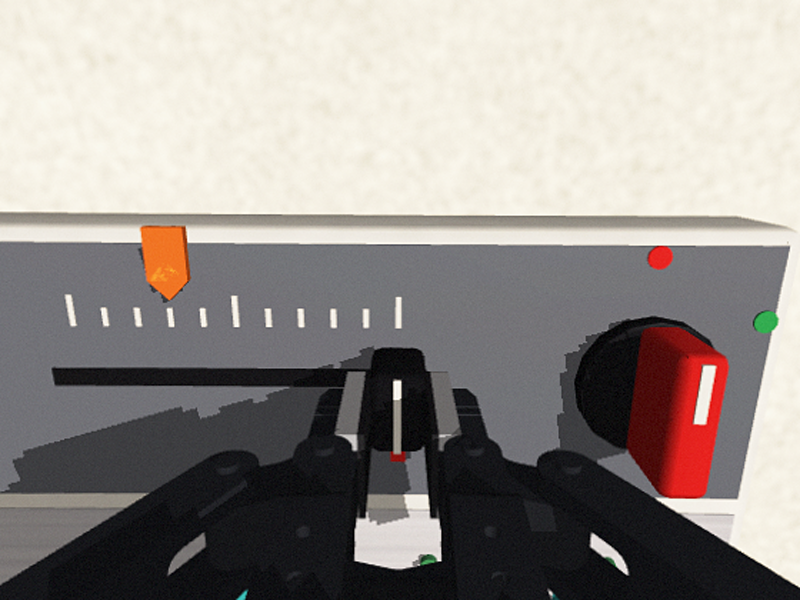

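Request:
carry_out(plan=[150, 0, 0, 0, 0, 150, 0, 0, 0, 0, 150, 0, 0, 0, 0, 150, -6, 0, 0, 0, 150, -14, 0, 0, 0, 150, -20, 0, 0, 0, 150, -20, 0, 0, 0, 130, -10, 12, 0, 0, 130, 0, 22, 0, 0, 130, 0, 22, 0, 0])

```text
time: 33.17
position: [0.487, 0.2585, 0.1292]
orientation: [[-0.019, 0.186, 0.982], [-0.003, 0.983, -0.186], [-1.0, -0.007, -0.018]]
force: [0.3, 1.3, 0.3]
finger_gap: 0.489
```

Request:
carry_out(plan=[130, 0, 12, 0, 0, 130, 0, 5, 0, 0, 130, 0, 0, 0, 0, 130, 0, 0, 0, 0])

```text
time: 33.5
position: [0.4912, 0.2794, 0.1307]
orientation: [[-0.016, 0.181, 0.983], [-0.002, 0.983, -0.181], [-1.0, -0.005, -0.016]]
force: [0.7, 0.3, -0.5]
finger_gap: 0.493
```

```bash
python3 snap.py w24; python3 - <<'E'
from h import *
bf();print(totool(W(-121,97.4,.057)))
E
```

```text
33.55 [0.4911 0.2792 0.1306] -10.47 0.4900434520926304 [ 0.8 -0.2  0.4]
t 33.55 bench [-120.2   96.4  130.6] yaw -10.47 gap 0.49 F [ 0.8 -0.2  0.4] up [-1.    -0.005 -0.016]
[73.55036001  1.36236824  0.36467351]
```

View pics/w24b.png

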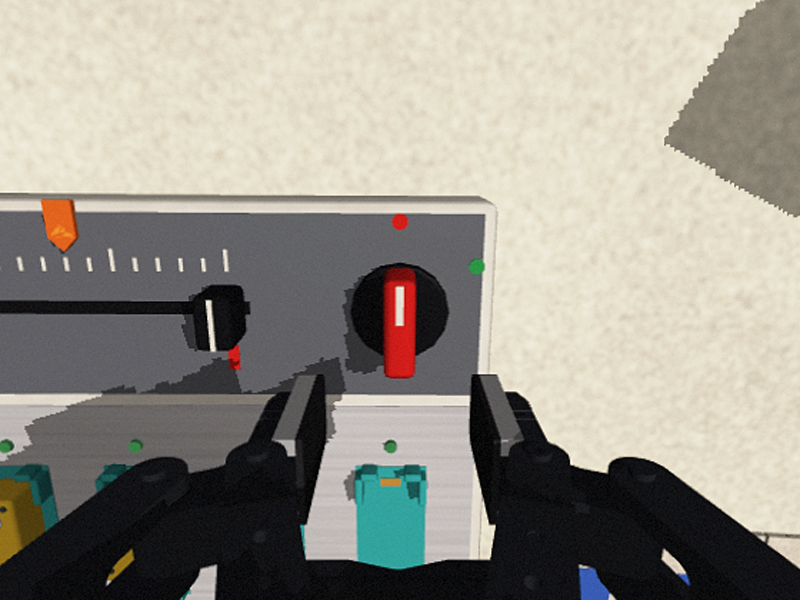

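Request:
carry_out(plan=[130, 5, 0.7, 0, 0, 130, 10, 0.5, 0, 0, 130, 12, 0, 0, 0, 130, 12, 0, 0, 0, 130, 11, 0, 0, 0, 130, 7, 0, 0, 0, 130, 4, 0, 0, 0, 130, 2, 0, 0, 0, 130, 0, 0, 0, 0, 130, 0, 0, 0, 0])

```text
time: 34.38
position: [0.4871, 0.2741, 0.0591]
orientation: [[-0.023, 0.188, 0.982], [-0.005, 0.982, -0.188], [-1.0, -0.01, -0.022]]
force: [-0.5, 0.3, -1.0]
finger_gap: 0.492
```

```bash
python3 - <<'E'
from h import *
bf();print(totool(W(-121,97.4,.055)))
c=np.load("w24.npy",allow_pickle=True).item()
def Q(x,y,z):
    X=pix(c,((x+.5)*.7-.5,(y+.5)*.7-.5),z)[:2]-m; return np.round([X@ex*1000,X@ey*1000],1)
print("cap",Q(208,301,.066),Q(212.5,350,.066),"tick0",Q(225,260,.04),"knob line",Q(400,288,.073),Q(400,325,.073))
E
```

```text
t 34.38 bench [-123.1   90.6   59.1] yaw -10.84 gap 0.492 F [-0.5  0.3 -1. ] up [-1.    -0.01  -0.022]
[4.02415017 6.86138391 2.2058911 ]
cap [-131.3   19.5] [-110.1   19.4] tick0 [-142.7   19.2] knob line [-138.9   97. ] [-123.7   97.1]
```

Request:
carry_out(plan=[130, 1, 2.5, 1, 0, 130, 1, 2, 1, 0, 130, 0, 1, 0, 0, 130, 0, 0, 0, 0, 130, 0, 0, 0, 0])

```text
time: 34.8
position: [0.4921, 0.2804, 0.0589]
orientation: [[-0.019, 0.188, 0.982], [-0.004, 0.982, -0.188], [-1.0, -0.007, -0.018]]
force: [-0.1, 0.5, -0.3]
finger_gap: 0.489
```

```bash
python3 - <<'E'
from h import *
bf();print(totool(W(-121,97.3,.055)))
E
```

```text
t 34.8 bench [-119.4   97.8   58.9] yaw -10.83 gap 0.489 F [-0.1  0.5 -0.3] up [-1.    -0.007 -0.018]
[ 3.93815545 -0.46392696 -1.5478779 ]
```

Request:
carry_out(plan=[130, 1.5, 0, -1, 0, 130, 1.5, -0.4, -0.4, 0, 130, 0, 0, 0, 0, 255, 0, 0, 0, 0, 255, 0, 0, 0, 0, 255, 0, 0, 0, 0, 255, 0, 0, 0, 0, 255, 0, 0, 0, 0, 255, 0, 0, 0, 0])

```text
time: 35.55
position: [0.4905, 0.28, 0.0563]
orientation: [[-0.019, 0.187, 0.982], [-0.004, 0.982, -0.188], [-1.0, -0.008, -0.017]]
force: [-0.1, -0.5, 0.7]
finger_gap: 0.139
```

```bash
python3 snap.py w25; python3 - <<'E'
from h import *
bf();print(totool(W(-121,97.3,.055)))
E
```

```text
35.6 [0.4905 0.28   0.0563] -10.81 0.1403874547412124 [ 0.3 -1.  -0.4]
t 35.6 bench [-120.9   97.    56.3] yaw -10.81 gap 0.14 F [ 0.3 -1.  -0.4] up [-1.    -0.008 -0.017]
[ 1.28929729  0.29132036 -0.05189334]
```

View pics/w25b.png

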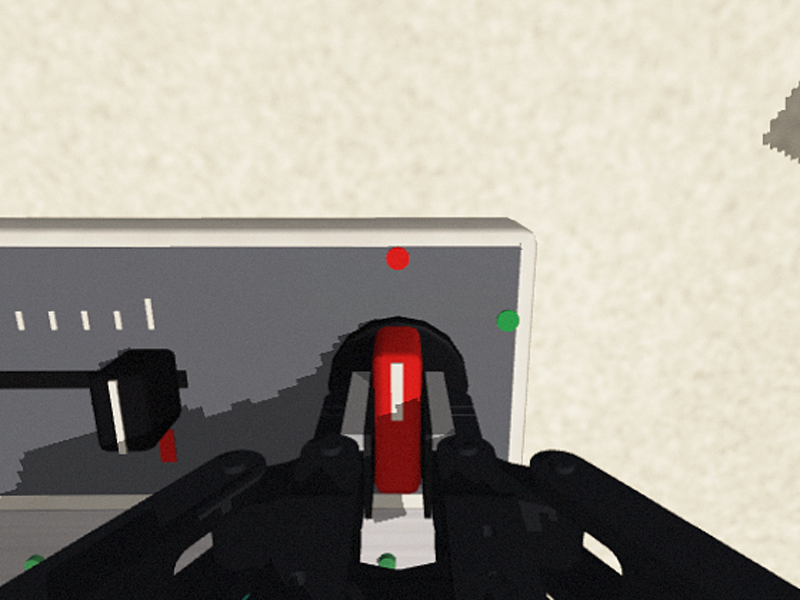

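Request:
carry_out(plan=[255, 0, 0, 0, 5, 255, 0, 0, 0, 6, 255, 0, 0, 0, 6, 255, 0, 0, 0, 6, 255, 0, 0, 0, 6, 255, 0, 0, 0, 6, 255, 0, 0, 0, 6, 255, 0, 0, 0, 5, 255, 0, 0, 0, 4, 255, 0, 0, 0, 0])

```text
time: 36.43
position: [0.4906, 0.2801, 0.0563]
orientation: [[-0.019, 0.894, 0.448], [-0.003, 0.448, -0.894], [-1.0, -0.018, -0.006]]
force: [-0.9, -0.6, 1.6]
finger_gap: 0.144
```

```bash
python3 - <<'E'
from h import *
bf();print(totool(W(-121,97.3,.055)),arm.read_state()["moment"])
E
```

```text
t 36.43 bench [-120.8   97.2   56.3] yaw -63.37 gap 0.144 F [-0.9 -0.6  1.6] up [-1.    -0.018 -0.006]
[ 1.27186535 -0.06823599 -0.19085985] [ 0.11791604 -0.06475448 -0.12028519]
```

Request:
carry_out(plan=[255, 0, 0, 0, 4, 255, 0, 0, 0, 2.5, 255, 0, 0, 0, 1, 255, 0, 0, 0, 0])

```text
time: 36.77
position: [0.4906, 0.2801, 0.0562]
orientation: [[-0.019, 0.944, 0.329], [-0.003, 0.329, -0.944], [-1.0, -0.019, -0.003]]
force: [-0.7, -1.3, 0.4]
finger_gap: 0.143
```

```bash
python3 snap.py w26; python3 - <<'E'
from h import *
bf();print(totool(W(-121,97.3,.055)),arm.read_state()["moment"])
E
```

```text
36.82 [0.4906 0.2802 0.0563] -70.76 0.1464925488517862 [-1.1 -0.8  0.8]
t 36.82 bench [-120.8   97.2   56.3] yaw -70.76 gap 0.146 F [-1.1 -0.8  0.8] up [-1.    -0.019 -0.003]
[ 1.26928282 -0.11648829 -0.15790825] [ 0.02915421 -0.11866353  0.0241101 ]
```

View pics/w26b.png

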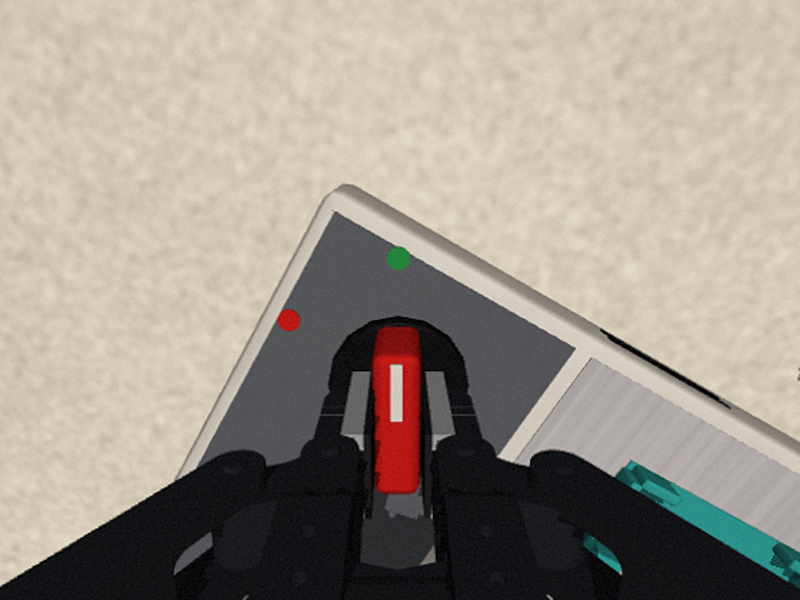

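Request:
carry_out(plan=[150, 0, 0, 0, 0, 150, 0, 0, 0, 0, 150, 0, 0, 0, 0, 150, 0, 0, 0, 0, 150, -6, 0, 0, 0, 150, -14, 0, 0, 0, 150, -20, 0, 0, 0, 150, -20, 0, 0, -4, 150, -12, 0, 0, -6, 150, -4, 0, 0, -6])

```text
time: 37.65
position: [0.4904, 0.2801, 0.135]
orientation: [[-0.023, 0.807, 0.589], [-0.004, 0.59, -0.808], [-1.0, -0.021, -0.01]]
force: [-0.3, -0.5, 0.4]
finger_gap: 0.415
```

Request:
carry_out(plan=[150, 0, 0, 0, -6, 150, 0, 0, 0, -6, 150, 0, 0, 0, -6, 150, 0, 0, 0, -6, 150, 0, 0, 0, -6, 150, 0, 0, 0, -5, 150, 0, 0, 0, -3, 150, 0, 0, 0, 0, 150, 0, 0, 0, 0])

```text
time: 38.4
position: [0.4933, 0.2816, 0.1435]
orientation: [[-0.013, 0.235, 0.972], [-0.0, 0.972, -0.235], [-1.0, -0.003, -0.013]]
force: [-0.2, -0.1, -0.7]
finger_gap: 0.411
```

```bash
python3 snap.py w27; python3 - <<'E'
from h import *
bf();print(totool(W(-121,20.2,.054)))
E
```

```text
38.45 [0.4934 0.2816 0.1436] -13.61 0.40995002762621285 [ 0.3 -0.1  0.1]
t 38.45 bench [-118.4   99.1  143.6] yaw -13.61 gap 0.41 F [ 0.3 -0.1  0.1] up [-1.    -0.003 -0.013]
[ 89.79808349 -78.68742686   2.68797673]
```

View pics/w27b.png

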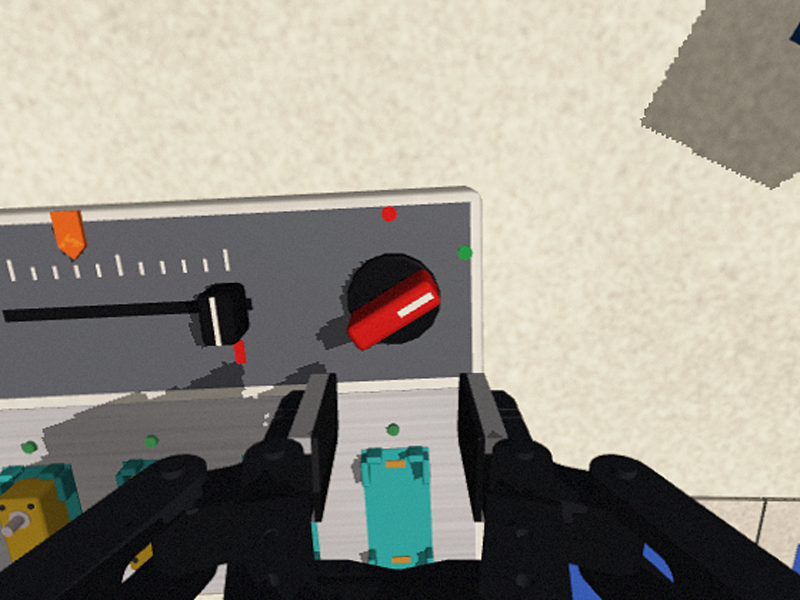

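Knob is ON (line toward the green dot at (464,253)). Next: throttle.

Request:
carry_out(plan=[150, 0, -8, 0, -1.5, 150, 0, -14, 0, -1.2, 150, 2, -16, 0, 0, 150, 6, -16, 0, 0, 150, 6, -12, 0, 0, 150, 8, -6, 0, 0, 150, 8, -2, 0, 0, 150, 6, 0, 0, 0, 150, 0, 0, 0, 0, 150, 0, 0, 0, 0])

```text
time: 39.28
position: [0.4786, 0.2082, 0.1067]
orientation: [[-0.01, 0.195, 0.981], [0.002, 0.981, -0.195], [-1.0, -0.0, -0.01]]
force: [-0.2, 1.0, 0.0]
finger_gap: 0.415
```

```bash
python3 - <<'E'
from h import *
bf();print(totool(W(-121,20.2,.053)))
E
```

```text
t 39.28 bench [-119.4   24.3  106.7] yaw -11.25 gap 0.415 F [-0.2  1.   0. ] up [-1.   -0.   -0.01]
[53.67351232 -4.08653355 -0.9882968 ]
```

Request:
carry_out(plan=[150, 3, -1.5, -1, -0.3, 150, 8, -1.2, 0, -0.3, 150, 10, 0, 0, 0, 150, 10, 0, 0, 0, 150, 8, 0, 0, 0, 150, 5, 0, 0, 0, 150, 2, 0, 0, 0, 150, 0, 0, 0, 0, 150, 0, 0, 0, 0])

```text
time: 40.03
position: [0.4767, 0.2078, 0.0554]
orientation: [[-0.01, 0.181, 0.983], [0.002, 0.984, -0.181], [-1.0, 0.0, -0.011]]
force: [-0.1, -0.4, 0.1]
finger_gap: 0.411
```

```bash
python3 - <<'E'
from h import *
bf();print(totool(W(-121,20.2,.053)))
E
```

```text
t 40.03 bench [-121.2   23.6   55.4] yaw -10.41 gap 0.411 F [-0.1 -0.4  0.1] up [-1.     0.    -0.011]
[ 2.41500935 -3.3669442   0.23782075]
```

Request:
carry_out(plan=[150, 0, -1.6, 0, 0, 150, 0, -1, 0, 0, 150, 0, -0.5, 0, 0, 150, 0, 0, 0, 0, 255, 0, 0, 0, 0, 255, 0, 0, 0, 0, 255, 0, 0, 0, 0, 255, 0, 0, 0, 0, 255, 0, 0, 0, 0])

```text
time: 40.78
position: [0.4774, 0.2041, 0.0573]
orientation: [[-0.007, 0.182, 0.983], [0.002, 0.983, -0.182], [-1.0, 0.001, -0.007]]
force: [-1.1, -0.1, -0.0]
finger_gap: 0.171
```

Request:
carry_out(plan=[255, 0, -4, 0, 0, 255, 0, -8, 0, 0, 255, 0, -9, 0, 0, 255, 0, -9, 0, 0, 255, 0, -9, 0, 0, 255, 0, -8, 0, 0, 255, 0, -6, 0, 0, 255, 0, -4, 0, 0, 255, 0, -2, 0, 0, 255, 0, 0, 0, 0])

```text
time: 41.62
position: [0.4655, 0.1405, 0.0573]
orientation: [[-0.007, 0.182, 0.983], [0.006, 0.983, -0.182], [-1.0, 0.004, -0.008]]
force: [-0.6, 1.3, -0.7]
finger_gap: 0.175
```

```bash
python3 snap.py w28; python3 - <<'E'
from h import *
bf();print(totool(W(-121,-49.5,.054)))
E
```

```text
41.67 [0.4655 0.1405 0.0573] -10.5 0.17505759593193732 [-0.6 -0.3 -0.1]
t 41.67 bench [-119.9  -44.7   57.3] yaw -10.5 gap 0.175 F [-0.6 -0.3 -0.1] up [-1.     0.004 -0.008]
[ 3.30741391 -4.85369148 -1.06716063]
```

View pics/w28b.png

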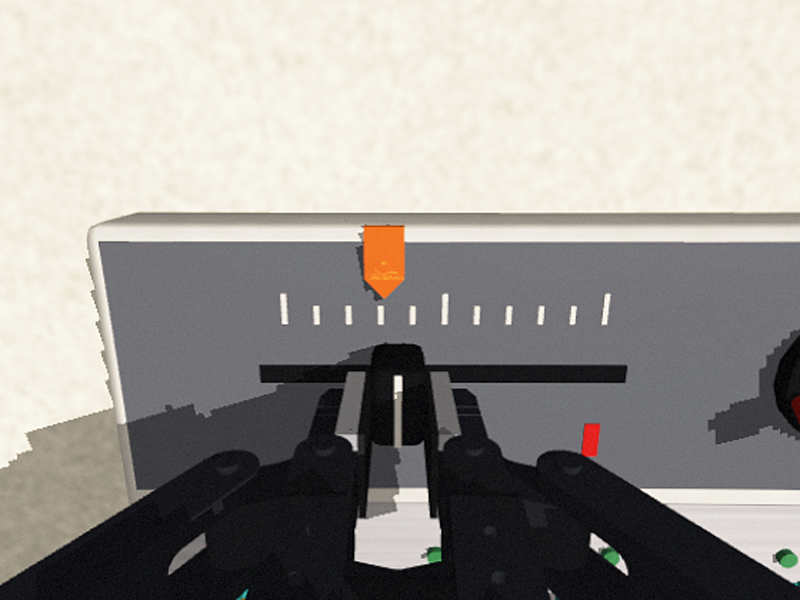

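Request:
carry_out(plan=[255, 0, -2, 0, 0, 255, 0, -1.5, 0, 0, 255, 0, -0.8, 0, 0, 255, 0, 0, 0, 0])

```text
time: 42.0
position: [0.4647, 0.1366, 0.0573]
orientation: [[-0.007, 0.181, 0.983], [0.005, 0.983, -0.181], [-1.0, 0.004, -0.008]]
force: [0.2, -0.1, -1.1]
finger_gap: 0.177
```

```bash
python3 snap.py w29; python3 - <<'E'
from h import *
bf()
im=cv2.imread('pics/w29.png')[140:330,180:460]; cv2.imwrite('pics/w29c.png',cv2.resize(im,None,fx=2.8,fy=2.8,interpolation=cv2.INTER_CUBIC))
E
```

```text
42.05 [0.4647 0.1366 0.0573] -10.43 0.17472077953342235 [-0.6 -0.1  0.2]
t 42.05 bench [-120.   -48.7   57.3] yaw -10.43 gap 0.175 F [-0.6 -0.1  0.2] up [-1.     0.004 -0.008]
```

View pics/w29c.png

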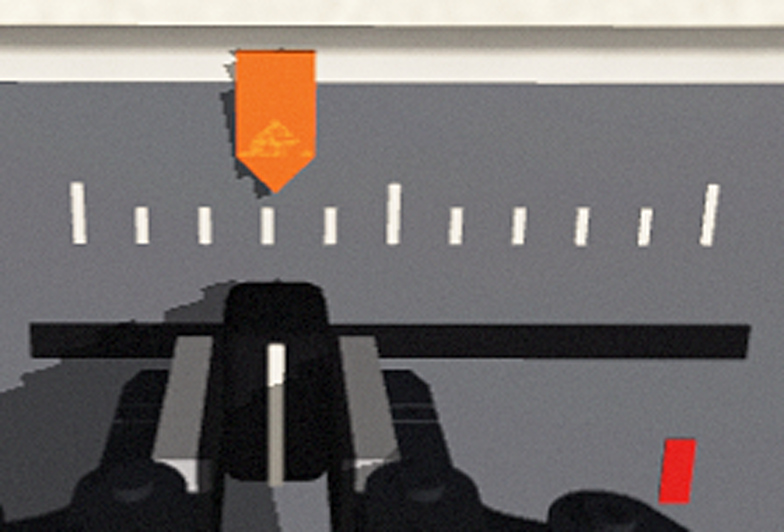

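```bash
python3 - <<'E'
from h import *
while arm.read_state()["time"]<51.9:
    arm.read_camera("wrist")
bf();print(totool(W(-121,20.2,.054)))
E
python3 snap.py w30
```

```text
t 51.9 bench [-119.9  -48.6   57.3] yaw -10.44 gap 0.174 F [-1.  -1.6  0.5] up [-1.     0.004 -0.008]
[ 3.63115941 68.80797779 -0.87081512]
51.95 [0.4647 0.1366 0.0573] -10.44 0.17275354101358706 [-1.  -1.1  0.6]
```

View pics/w30b.png

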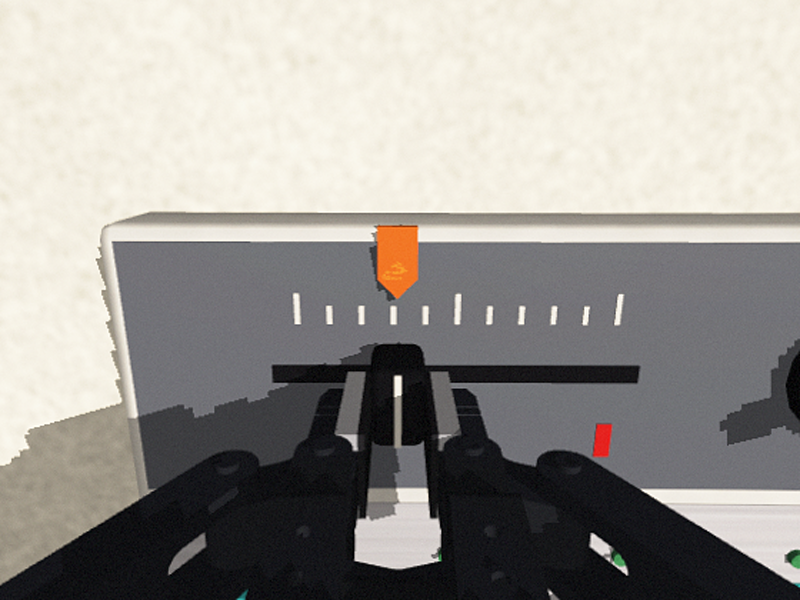

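Request:
carry_out(plan=[255, 0, 4, 0, 0, 255, 0, 8, 0, 0, 255, 0, 9, 0, 0, 255, 0, 9, 0, 0, 255, 0, 9, 0, 0, 255, 0, 9, 0, 0, 255, 0, 8, 0, 0, 255, 0, 5, 0, 0, 255, 0, 3, 0, 0, 255, 0, 0, 0, 0])

```text
time: 52.78
position: [0.4774, 0.2042, 0.0573]
orientation: [[-0.007, 0.181, 0.983], [-0.004, 0.983, -0.181], [-1.0, -0.005, -0.006]]
force: [-0.4, -3.4, 0.1]
finger_gap: 0.171
```

```bash
python3 - <<'E'
from h import *
bf();print(totool(W(-121,20.2,.054)))
E
```

```text
t 52.78 bench [-119.9   20.2   57.3] yaw -10.43 gap 0.171 F [-0.4 -3.4  0.1] up [-1.    -0.005 -0.006]
[ 3.31480003  0.0604421  -1.0631275 ]
```

Nudge into the stop, release, lift and go to the knob.

Request:
carry_out(plan=[255, 0, 1.5, 0, 0, 255, 0, 1, 0, 0, 255, 0, 0, 0, 0, 150, 0, 0, 0, 0, 150, 0, 0, 0, 0, 150, 0, 0, 0, 0, 150, -6, 0, 0, 0, 150, -14, 0, 0, 0, 150, -22, 0, 0, 0, 150, -22, 0, 0, 0])

```text
time: 53.62
position: [0.4745, 0.2069, 0.1199]
orientation: [[-0.017, 0.18, 0.983], [-0.009, 0.984, -0.18], [-1.0, -0.012, -0.015]]
force: [0.6, 0.7, -0.3]
finger_gap: 0.413
```

Request:
carry_out(plan=[130, -6, 8, 0, 0, 130, 0, 16, 0, 0, 130, 0, 20, 0, 0, 130, 0, 16, 0, 0, 130, 0, 10, 0, 0, 130, 0, 5, 0, 0, 130, 0, 0, 0, 0, 130, 0, 0, 0, 0])

```text
time: 54.28
position: [0.4926, 0.2883, 0.1321]
orientation: [[-0.005, 0.18, 0.984], [-0.003, 0.984, -0.18], [-1.0, -0.004, -0.005]]
force: [-0.0, -0.4, -0.4]
finger_gap: 0.491
```

```bash
python3 snap.py w31; python3 - <<'E'
from h import *
bf();print(totool(W(-121,97.3,.13)))
c=np.load("w31.npy",allow_pickle=True).item()
E
```

```text
54.33 [0.4925 0.2881 0.132 ] -10.4 0.4923478296080351 [-0.2  0.1  0.1]
t 54.33 bench [-120.4  105.4  132. ] yaw -10.4 gap 0.492 F [-0.2  0.1  0.1] up [-1.    -0.004 -0.005]
[ 2.06251845 -8.07840418 -0.57266998]
```

View pics/w31b.png

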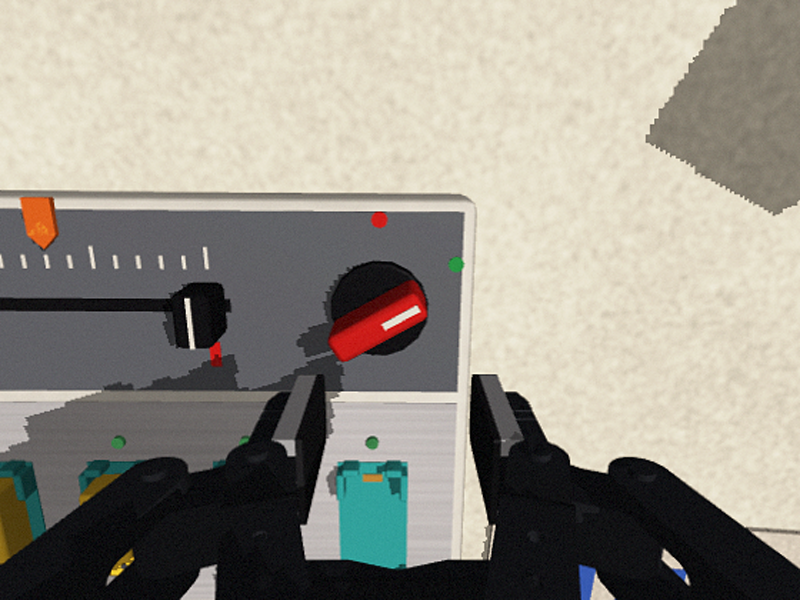

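Request:
carry_out(plan=[130, 0, -4, 0, 0, 130, 0, -3, 0, 5, 130, 0, 0, 0, 6.5, 130, 0, 0, 0, 6.5, 130, 0, 0, 0, 6.5, 130, 0, 0, 0, 6.5, 130, 0, 0, 0, 6.5, 130, 0, 0, 0, 6.5, 130, 0, 0, 0, 6.5, 130, 0, 0, 0, 5])

```text
time: 55.17
position: [0.4883, 0.2703, 0.1309]
orientation: [[-0.011, 0.934, 0.357], [-0.008, 0.357, -0.934], [-1.0, -0.013, 0.003]]
force: [-1.0, -0.0, 0.4]
finger_gap: 0.494
```

Request:
carry_out(plan=[130, 0, 0, 0, 3, 130, 0, 0, 0, 0, 130, 0, 0, 0, 0])

```text
time: 55.42
position: [0.4876, 0.2671, 0.1308]
orientation: [[-0.013, 0.954, 0.3], [-0.009, 0.3, -0.954], [-1.0, -0.015, 0.004]]
force: [0.6, -0.3, 0.4]
finger_gap: 0.49
```

```bash
python3 - <<'E'
from h import *
bf();print(totool(W(-121,97.3,.056)))
c=np.load("w31.npy",allow_pickle=True).item()
def Q(x,y,z):
    X=pix(c,((x+.5)*.7-.5,(y+.5)*.7-.5),z)[:2]-m; return np.round([X@ex*1000,X@ey*1000],1)
print("cap",Q(187,299,.066),Q(192.5,347,.066),"tick0",Q(205.5,258,.04))
E
```

```text
t 55.42 bench [-121.4   83.9  130.8] yaw -72.54 gap 0.49 F [ 0.6 -0.3  0.4] up [-1.    -0.015  0.004]
[ 74.61698562   7.79356303 -11.97206479]
cap [-131.2   19.7] [-110.3   19.7] tick0 [-142.5   19.3]
```

Request:
carry_out(plan=[130, 0, 3, -5, -1, 130, 3, 2.5, -4, -0.8, 130, 9, 1, -1, 0, 130, 12, 0, 0, 0, 130, 12, 0, 0, 0, 130, 11, 0, 0, 0, 130, 7, 0, 0, 0, 130, 3, 0, 0, 0, 130, 0, 0, 0, 0, 130, 0, 0, 0, 0])

```text
time: 56.25
position: [0.4899, 0.2796, 0.0675]
orientation: [[-0.014, 0.94, 0.341], [-0.009, 0.341, -0.94], [-1.0, -0.016, 0.004]]
force: [-0.3, 0.4, -0.7]
finger_gap: 0.49
```

```bash
python3 - <<'E'
from h import *
bf();print(totool(W(-121,97.3,.056)))
E
```

```text
t 56.25 bench [-121.4   96.6   67.5] yaw -70.07 gap 0.49 F [-0.3  0.4 -0.7] up [-1.    -0.016  0.004]
[11.47900504  0.91760349 -0.42913378]
```

Request:
carry_out(plan=[130, 4, 0.4, 0, 0.3, 130, 4, 0.3, 0, 0, 130, 2, 0, 0, 0, 130, 0, 0, 0, 0, 255, 0, 0, 0, 0, 255, 0, 0, 0, 0, 255, 0, 0, 0, 0, 255, 0, 0, 0, 0, 255, 0, 0, 0, 0, 255, 0, 0, 0, 0])

```text
time: 57.08
position: [0.4907, 0.28, 0.0586]
orientation: [[-0.012, 0.942, 0.335], [-0.008, 0.335, -0.942], [-1.0, -0.014, 0.004]]
force: [-1.2, 0.1, 0.0]
finger_gap: 0.148
```

```bash
python3 - <<'E'
from h import *
bf();print(totool(W(-121,97.3,.056)))
E
```

```text
t 57.08 bench [-120.7   97.1   58.6] yaw -70.4 gap 0.148 F [-1.2  0.1  0. ] up [-1.    -0.014  0.004]
[ 2.58060089 -0.11983767 -0.33753303]
```

Gripped on the bar; turn back counter-clockwise.

Request:
carry_out(plan=[255, 0, 0, 0, -5, 255, 0, 0, 0, -6, 255, 0, 0, 0, -6.5, 255, 0, 0, 0, -6.5, 255, 0, 0, 0, -6.5, 255, 0, 0, 0, -6.5, 255, 0, 0, 0, -6.5, 255, 0, 0, 0, -6, 255, 0, 0, 0, -5, 255, 0, 0, 0, -3])

```text
time: 57.92
position: [0.4907, 0.28, 0.0586]
orientation: [[-0.012, 0.175, 0.985], [-0.008, 0.985, -0.175], [-1.0, -0.01, -0.011]]
force: [-1.4, -0.8, 0.1]
finger_gap: 0.146
```

```bash
python3 - <<'E'
from h import *
bf();print(totool(W(-121,97.3,.056)),arm.read_state()["moment"])
E
```

```text
t 57.92 bench [-120.8   97.    58.6] yaw -10.07 gap 0.146 F [-1.4 -0.8  0.1] up [-1.    -0.01  -0.011]
[ 2.5814704   0.28118655 -0.21387885] [-0.02702738 -0.02575753 -0.28101036]
```

Release, lift, and look.

Request:
carry_out(plan=[255, 0, 0, 0, 0.3, 150, 0, 0, 0, 0, 150, 0, 0, 0, 0, 150, 0, 0, 0, 0, 150, 0, 0, 0, 0, 150, -6, 0, 0, 0, 150, -14, 0, 0, 0, 150, -22, 0, 0, 0, 150, -30, 0, 0, 0, 150, -35, 0, 0, 0])

```text
time: 58.75
position: [0.4877, 0.279, 0.1627]
orientation: [[-0.025, 0.185, 0.982], [-0.013, 0.982, -0.186], [-1.0, -0.018, -0.022]]
force: [1.4, -0.0, -0.2]
finger_gap: 0.413
```

Request:
carry_out(plan=[150, -30, 0, 10, 0, 150, -15, -15, 25, 0, 150, 0, -20, 30, 0, 150, 0, -20, 30, 0, 150, 0, -10, 20, 0, 150, 0, 0, 0, 0, 150, 0, 0, 0, 0])

```text
time: 59.33
position: [0.5977, 0.1936, 0.2248]
orientation: [[-0.004, 0.183, 0.983], [-0.007, 0.983, -0.183], [-1.0, -0.008, -0.003]]
force: [-0.2, 0.2, -0.6]
finger_gap: 0.412
```

```bash
python3 snap.py w32; python3 snap.py s32 scene; python3 -c "
from h import *
bf()
c=np.load('w32.npy',allow_pickle=True).item()
im=cv2.imread('pics/s32.png')[130:370,80:400]; cv2.imwrite('pics/s32c.png',cv2.resize(im,None,fx=2.5,fy=2.5,interpolation=cv2.INTER_CUBIC))"
```

```text
59.38 [0.5977 0.1937 0.2247] -10.55 0.40726183113858266 [0.7 0.8 0.6]
59.43 [0.5968 0.1944 0.2245] -10.48 0.41020823591528366 [-0.5 -0.2  0.2]
t 59.43 bench [ -0.7  32.4 224.5] yaw -10.48 gap 0.41 F [-0.5 -0.2  0.2] up [-1.    -0.008 -0.003]
```

View pics/w32b.png

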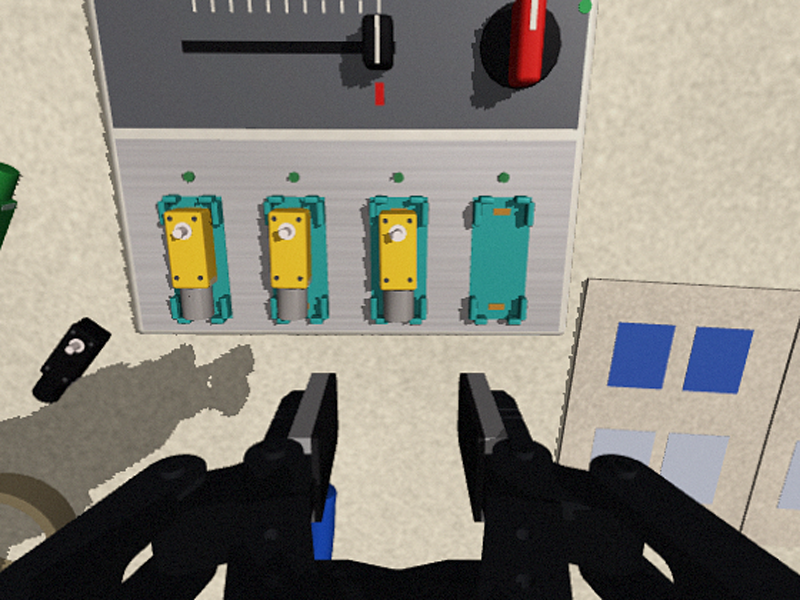

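View pics/s32c.png

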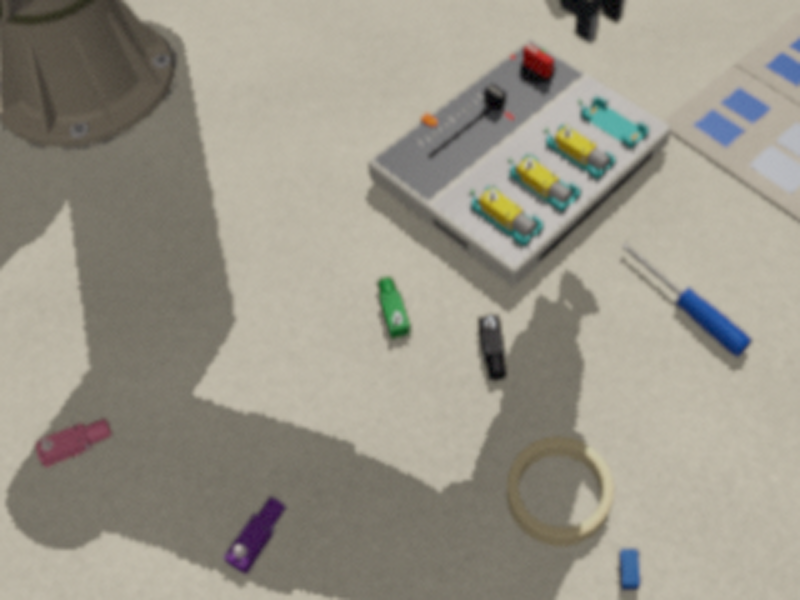

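```bash
python3 - <<'E'
import cv2
im=cv2.imread("pics/w32.png")[0:75,250:430]; cv2.imwrite("pics/w32k.png",cv2.resize(im,None,fx=4.4,fy=4.4,interpolation=cv2.INTER_CUBIC))
E
python3 snap.py s33 scene;python3 snap.py d33 side
```

```text
59.48 [0.5963 0.1949 0.2244] -10.43 0.4129223201660301 [ 0.2  0.3 -0. ]
59.53 [0.596  0.1952 0.2243] -10.39 0.41294260061723587 [-0.3  0.5  0.5]
```

View pics/w32k.png

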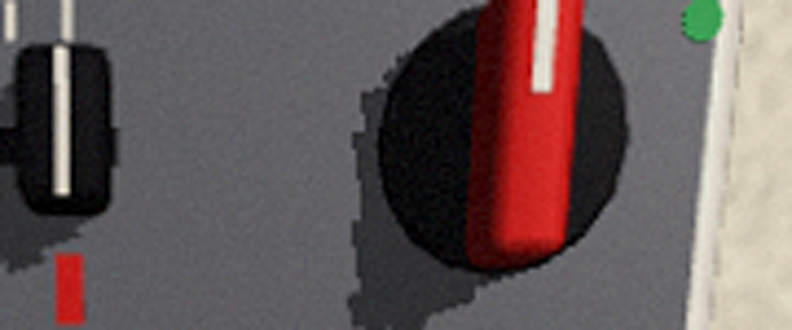

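View pics/s33b.png

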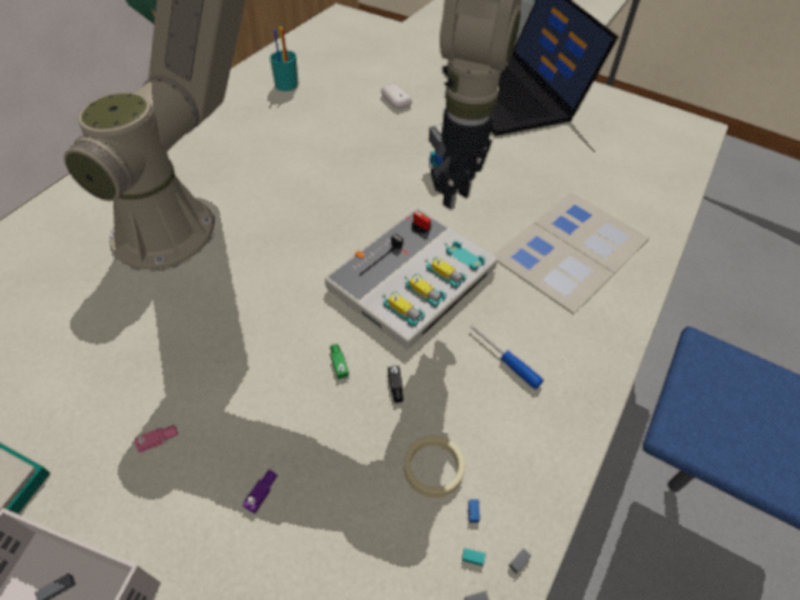

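View pics/d33b.png

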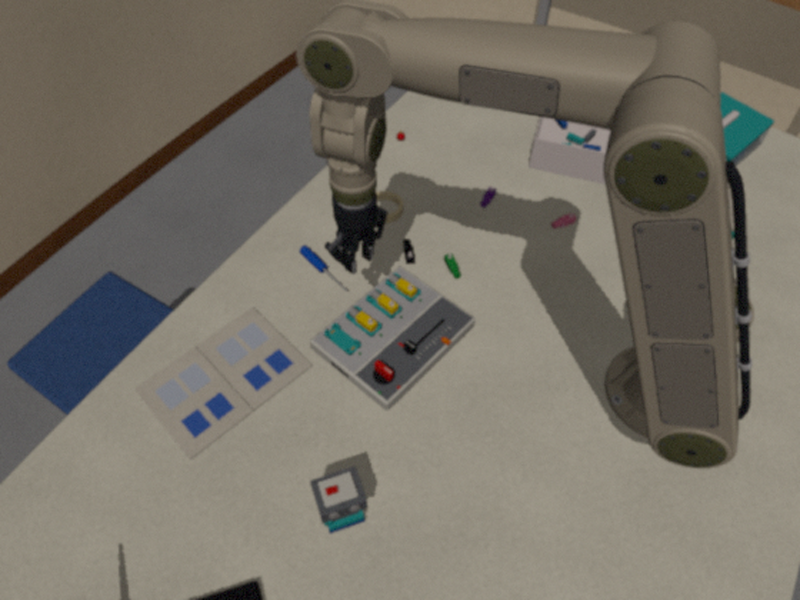

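```bash
python3 -c "
from h import *
bf();print(arm.hand_in())"
```

```text
t 59.53 bench [ -1.6  33.1 224.3] yaw -10.39 gap 0.413 F [-0.3  0.5  0.5] up [-1.    -0.008 -0.004]
the job is handed in; nothing more can be done
None
```

I did the run-in in the order you asked and handed it in at 59.5 s of the 208 s limit. There were three yellow motors on the table. I laid them shaft up in nests 4, 3 and 2, and nest 1 stays empty.

- **Before power:** I pulled the throttle back to its zero stop with the power still off, then turned the knob to ON.
- **Run:** I set the throttle to the pointer, with its white line within about 0.3 mm of the tip in the image. I held it there about 10 s (from 42.0 to 51.95 s on the robot's clock).
- **After the run:** I slid the throttle back to the stop, then turned the knob to OFF. Both controls are released.

The last pictures show all three motors seated, the cap line at the zero tick and the knob bar at OFF. No other yellow motor is in view. The block robot, tape roll, screwdriver and coloured look-alikes are where they started. No motor was seen to be knocked aside, and the highest force I read was under 5 N. No check failed, though the views of the bench from different spots disagreed by up to about 1 mm.

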